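# Stack the bearing, spacer and bayonet keeper on an idler spindle

## Task

Finish assembling the belt sander's idler head that stands on the bench: slide the bearing down the spindle onto the sprung cup, then the spacer sleeve onto the bearing, and last the slotted hexagonal keeper. Find by feel where the keeper's slots drop over the spindle's two lugs, press it down against the spring, turn it a quarter turn and let it rise so that the lugs sit in the notches on its top and it holds the stack under spring load by itself. Never press harder than a firm push of the thumb (60 N), or the bearing is damaged, and leave the tools lying beside the job where they are.

Things in the scene. Friction and masses are not known exactly. Their poses are not given: they have to be found in the camera images.
- idler_head: Idler head, fixed: grey cast foot 130 (x) x 96 (y) x 14 mm with an upright bare steel spindle. Origin: centre of the foot's underside, bench height, on the spindle axis; z up. Heights in mm above it: shaft 24 in diameter up to 78.5, cone to 82, neck 13 in diameter to 116, its last 3.5 tapered as a pilot nose. The lugs are part of the neck (see lugs_center).
- cup_top (a point): Centre of the flat top of the aluminium preload cup round the spindle's foot, at rest, 60 mm above the bench, on the spindle axis. The cup is 47 mm in diameter (its flat top 33) and slides down against a spring (see preload_cup). This point does not move with it.
- lugs_center (a point): Point on the spindle axis at the middle height of its two lugs, 105.5 mm above the bench. They form a level crossbar 24 mm long, 8 wide, 8 high (101.5 to 109.5). The spindle was clamped by hand and the crossbar may point any way up to 1.3 rad to either side of the foot's x axis. That angle is in no reading (this point has the foot's axes): see it or feel for it. The spindle does not turn in use.
- preload_cup (a joint): How far the sprung cup is pressed down, in m: 0 at rest, 0.010 at its stop. Spring force 6 N at 0 and 1.5 N more per mm, damped by grease. The keeper's top clears the lugs' underside, so that it can turn, only past 0.0065: a push of about 13 N on the keeper with all parts on (18 N at the stop). With the lugs seated in its notches the cup stays at about 0.004.
- bearing_center (a point): Sealed ball bearing, loose: steel ring 47 mm outside diameter, 26 bore, 12 thick, black seals. The point is its centre, half-way up; z along its bore. It lies flat on the bench. 0.10 kg.
- spacer_center (a point): Spacer sleeve, loose: plain steel tube 34 mm outside diameter, 26 bore, 22 long, standing on end on the bench. The point is its centre, half-way up; z along its bore. 0.07 kg.
- keeper_center (a point): Keeper, loose: steel hexagon like a big nut, 40 mm across flats, 14 thick, flat on the bench, notched side up; 0.11 kg. Point: its centre, half-way up; z up. A 16 bore with two slots, 12 wide, 27 long over both, along x; two flats face +y and -y. The slots pass the lugs when x lies along the crossbar, either way round, within about 0.17 rad.
- keeper_top (a point): Centre of the keeper's top face, 7 mm above keeper_center, same axes. Along y two bevelled notches cross this face, 13 mm wide and 2.5 deep. The lugs seat in them when the keeper, pressed down below the lugs, has been turned a quarter turn (either way) from where its slots pass them, and is let up.
- pliers: Combination pliers with red handles, 56x175x13 mm, lying on the bench to the left of the head; origin at the centre of the underside. A bystander.
- tape_roll: Roll of masking tape, 100 mm in diameter, 25 high, lying on the bench; origin at the centre of the underside. A bystander.
- short_screwdriver: Short screwdriver with yellow handle, 135 mm long, 24 thick, lying on the bench behind the work; origin at the centre of the underside. A bystander.
Things that resemble listed ones, but are neither listed nor needed, are in the scene too. Leave any red or yellow look-alike of the part that bears bearing_center alone.

How it is judged:
By the outcome, as a careful person would: the job done as asked, in the order asked, and still so for the second after the job is handed in, with the robot touching nothing.
It also fails if it takes over 72 s, if anything falls off the work surface, if the arm or the gripper's body presses on something with over 40 N, if the wrist force passes 120 N, or if a joint passes its speed limit or range.

## Robot

A 7-joint arm with a two-finger parallel gripper is mounted at the origin on a cart in front of the work surface, level with it; the furniture and walls round the work are solid. World frame = base frame: x ahead of the robot, y to its left, z up, the work surface at z = 0. Lengths are in m, angles in rad, forces in N, time in s.
With the tool pointing down it reaches from about 0.425 to 0.925 m from the base axis. Payload 6.8 kg.
Tool frame: the origin (TCP) lies at the very end of the fingers, on their centre line; the grasp point (between the pads) lies bot.hold_point_z behind it (bot.hold_point_z is the distance from the TCP to the grasp point, in m); x points along the fingers, z is the direction in which the jaws open and shut, and the axes are right-handed (so a half turn about x gives the same grasp; the last joint's range is limited). The gripper opens to 85 mm and grips with 20 to 120 N. Pads are 22 mm wide; open, the fingers measure 114 mm over their backs; the gripper's body (76 mm by 85 mm) begins 54 mm behind the grasp point. The pads swing forward as they close: fully open they stand 13 mm farther back than shut.
Start: joints at [1.091, 0.477, 0.022, 1.555, -0.011, 1.109, -0.083], TCP at [0.245, -0.629, 0.231] pointing down, gripper open.
Joint ranges: [-2.96, 2.96], [-0.34, 2.1], [-1.41, 1.46], [0.24, 2.44], [-1.37, 4.51], [0.17, 1.92], [-2.96, 2.96]. Speed limits (rad/s): [2.39, 2.39, 3.14, 3.14, 3.14, 3.14, 3.14].

## Interface

Orientations are given as a unit quaternion [w, x, y, z].
In Python, from station import bot gives the robot as it stands.
- The arm moves only by the tool drive_tool, never from a script. Its arguments are lists of equal length, an entry for each row: "slide": the shift along the world's x, y, z in mm, a list of three; "turn": the turn, a rotation vector about the world's x, y, z in rad, a list of three; "gripper": the opening, from 0 (shut) to 1 (fully open). A call has 1 to 10 rows; each row is the pose to reach, as a shift and turn from the pose measured when the call began; what a row does not reach only later rows make up. A row lasts 1/10 s, in which the tool goes at most 50 mm and 8.59 degrees, less where a joint would pass 70% of its speed; a pose out of reach is approached as far as the arm can. A call with a gripper value outside its range is refused whole. The fingers move at their own pace and stop on an object; "squeeze" is the grip in N (left out, the last holds). Time passes only in rows, so rows that repeat a pose let the fingers close. It gives the time, the measured TCP pose, the force and the opening at its end, in the units of the state.
- bot.get_obs(): the state, without advancing time (a new reading comes with each control period).
- bot.read_camera(name): name is "side" or "top" or "wrist"; returns a dict with "color" (384x512x3 uint8, red, green, blue), "fovy" (degrees; the focal length in pixels is half the picture's height over the tangent of half this angle, whatever the lens; pixels are square), "cx", "cy" (the principal point, pixels), "dist_coeffs" ([k1, k2, p1, p2, k3] as OpenCV has them; the pictures are not rectified), "R" (3x3) and "t" (3): a world point X has camera coordinates R X + t. Camera axes: x right, y down, z forward; pixel columns grow to the right and rows downward; lengths in m; the calibration is good to about 2 mm. A picture is of the moment at which its call begins. There is no depth.
- bot.hand_in(): hands the job in, once; it reports no verdict.
The state is a dict: "t": time; "q": joint angles; "joint_vel": joint speeds; "joint_torque": joint torques, N m; "eef_pos": TCP position; "tool_rot": TCP orientation; "contact_force": force on the tool from outside, world axes, zero at the start; "torque": the same for the moment, N m; "gripper_width": opening from 0.0 (shut) to 1.0 (fully open).
Only numpy, scipy, OpenCV 4.12 (cv2) and the standard library are available. Lean on these libraries where they do the work, as an engineer would, in place of code of your own. Each camera call takes 0.05 s, during which the arm holds its last target.

## Working session

There is one attempt and no reset: what is moved stays moved. The work goes in short steps, Python scripts to look and compute and a tool call to move; the robot and the scene stay as the last step left them, time stands still between calls to the robot, and variables do not carry over. Pictures are saved under pics/ and viewed, and the job is handed in when it is done.

Besides the shell and the picture viewer there is one more tool, called after "Call:" as name(argument=value, ...), one argument or row to a line, values as JSON. drive_tool: Moves the arm, as the interface text tells. Its arguments: {"type":"object","properties":{"slide":{"type":"array"},"turn":{"type":"array"},"gripper":{"type":"array"},"squeeze":{"type":"number"}},"required":["slide","turn","gripper"]}

```bash
ls; mkdir -p pics
cat > h.py <<'E'
import numpy as np, cv2
from station import bot
def K(c):
    h=c["color"].shape[0]; f=h/2/np.tan(np.radians(c["fovy"])/2)
    return np.array([[f,0,c["cx"]],[0,f,c["cy"]],[0,0,1.]])
def save(c,name,crop=None,s=1):
    im=cv2.cvtColor(c["color"],cv2.COLOR_RGB2BGR)
    if crop: x0,y0,x1,y1=crop; im=im[y0:y1,x0:x1]
    if s!=1: im=cv2.resize(im,None,fx=s,fy=s,interpolation=cv2.INTER_CUBIC)
    cv2.imwrite("pics/"+name,im)
def back(c,uv,z):
    p=cv2.undistortPoints(np.array([[uv]],float),K(c),np.array(c["dist_coeffs"],float))[0,0]
    R=np.array(c["R"]);t=np.array(c["t"]); o=-R.T@t; d=R.T@np.array([p[0],p[1],1.])
    return o+d*(z-o[2])/d[2]
def proj(c,X):
    R=np.array(c["R"]); r,_=cv2.Rodrigues(R)
    return cv2.projectPoints(np.atleast_2d(np.array(X,float)),r,np.array(c["t"],float),K(c),np.array(c["dist_coeffs"],float))[0][:,0]
E
python3 - <<'E'
from h import *
import pickle
o=bot.get_obs(); print(o, bot.hold_point_z)
for n in ["side","top","wrist"]:
    c=bot.read_camera(n); pickle.dump(c,open(n+"0.pkl","wb")); save(c,n+"0.png",s=1.5); print(n,c["fovy"],-np.array(c["R"]).T@c["t"])
E
```

```text
pics
{'t': 0.0, 'q': array([ 1.090898  ,  0.47780017,  0.0223481 ,  1.5564865 , -0.01151913,
        1.10929318, -0.08309772]), 'joint_vel': array([-0.00109033,  0.00094429, -0.00062975,  0.00247802,  0.00186744,
       -0.00064091,  0.00073788]), 'joint_torque': array([ 5.22937826e-04, -5.96461916e+01,  1.60831857e+00, -2.81188613e+01,
        1.25499425e-02,  9.36389377e-03,  3.54763677e-05]), 'eef_pos': array([ 0.24498508, -0.62831883,  0.23031103]), 'tool_rot': array([ 0.58323516,  0.39930108,  0.58436809, -0.39863434]), 'contact_force': array([ 0.6632036 ,  0.05637922, -1.00754667]), 'torque': array([ 0.0073676 , -0.01219877,  0.0206731 ]), 'gripper_width': 0.9965685345490273} 0.0187
side 44.33859560979714 [ 0.58809399 -1.07051667  1.01722323]
top 42.55497928875212 [ 0.42141377 -0.03419152  1.38022768]
wrist 68.38129802405645 [ 0.32324444 -0.59882566  0.37311296]
```

View pics/top0.png

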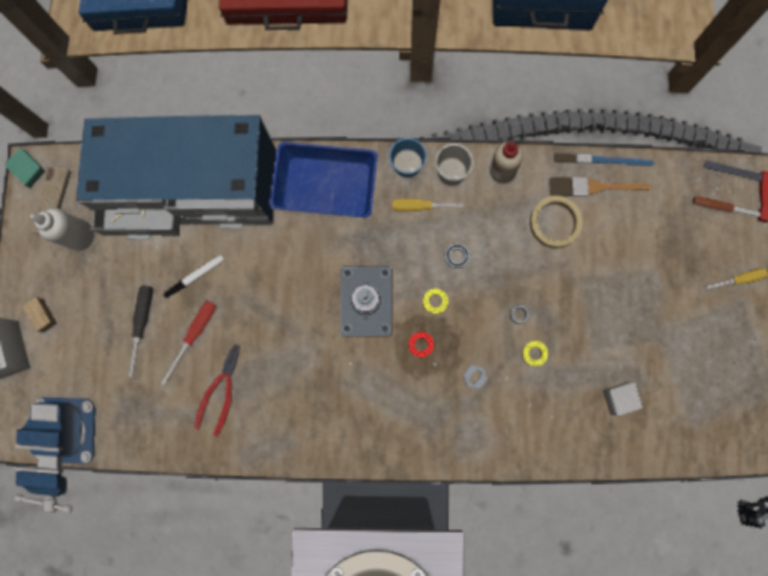

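View pics/side0.png

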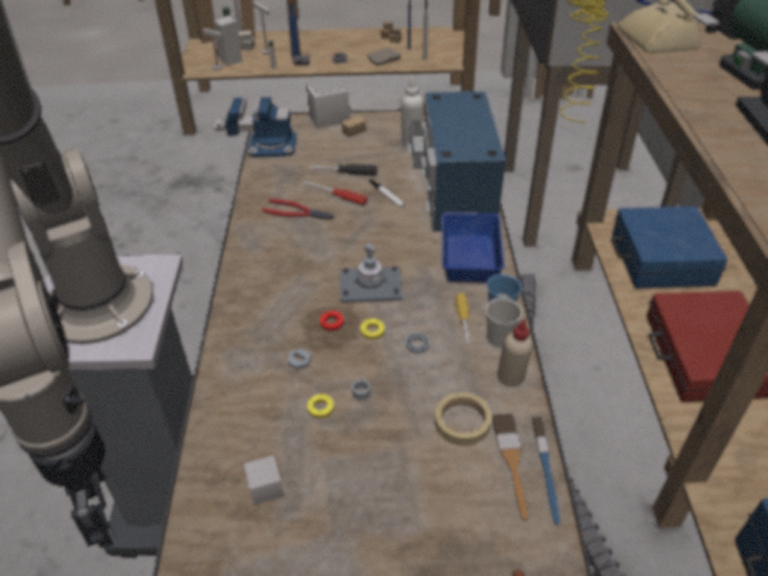

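View pics/wrist0.png

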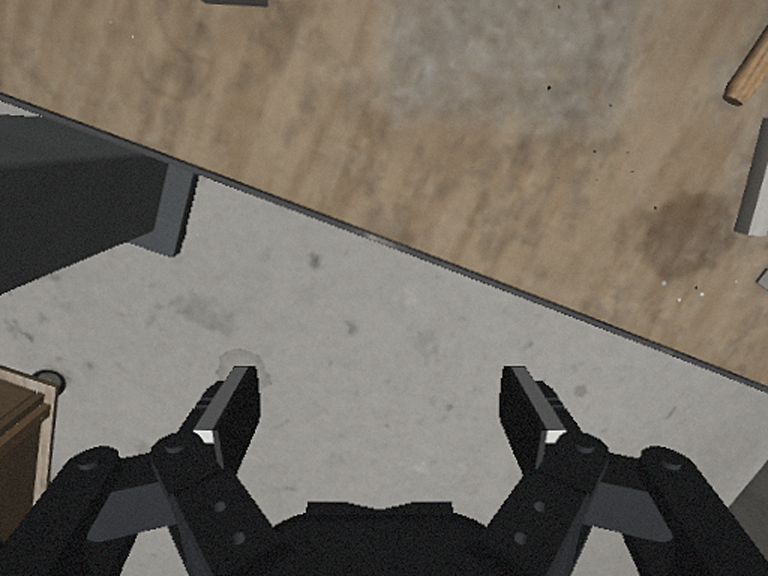

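The top view shows the head at about (367,300), with the bearing at (457,256), the spacer at (519,314) and the keeper at (475,377), all in 1.5x pixels. The red and yellow rings are decoys. I'll zoom in next.

Run:
```python
from h import *
import pickle
t=pickle.load(open("top0.pkl","rb")); s=pickle.load(open("side0.pkl","rb"))
save(t,"t1.png",(220,155,370,265),5)
save(s,"s1.png",(185,155,305,285),4.5)
for n,p,z in [("head",(366,298),.1),("bearing",(457,256),.012),("spacer",(519,314),.022),("keeper",(475,377),.014)]:
    print(n,back(t,(p[0]/1.5,p[1]/1.5),z))
for n,p,z in [("bearing",(418,343),.012),("spacer",(361,387),.022),("keeper",(299,356),.014)]:
    print(n,back(s,(p[0]/1.5,p[1]/1.5),z))
```

```text
head [0.57262902 0.024075   0.1       ]
bearing [ 0.66511803 -0.14124709  0.012     ]
spacer [ 0.55622492 -0.25649923  0.022     ]
keeper [ 0.43905849 -0.17583182  0.014     ]
bearing [ 0.66640494 -0.15051774  0.012     ]
spacer [ 0.55657847 -0.26272784  0.022     ]
keeper [ 0.43917117 -0.17702767  0.014     ]
```

View pics/t1.png

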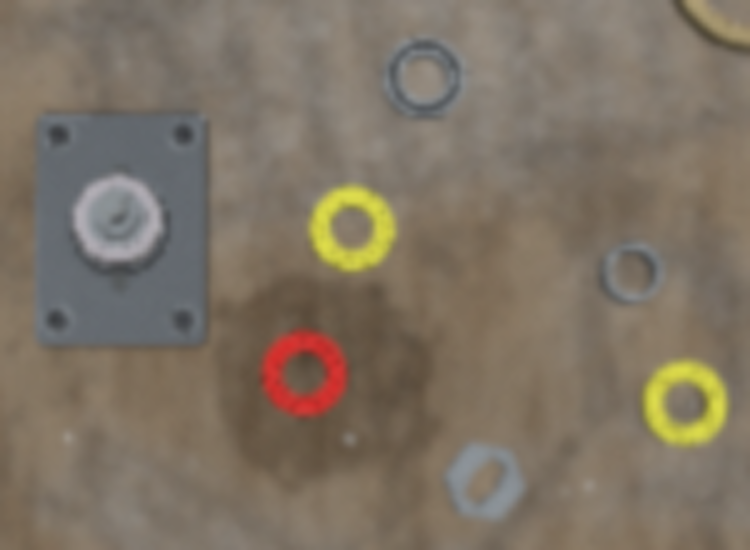

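View pics/s1.png

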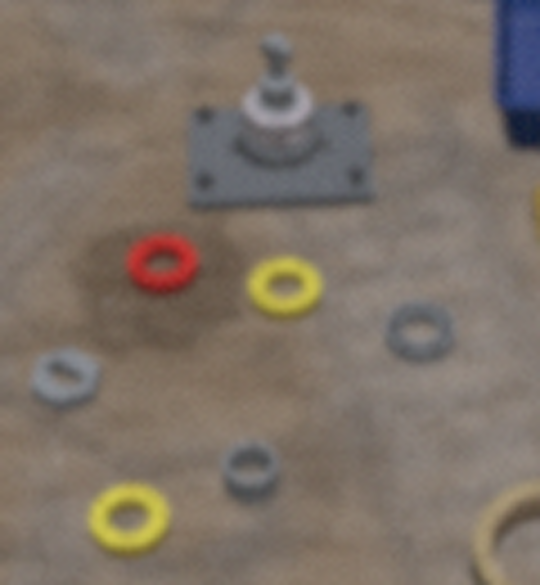

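```bash
cat >> h.py <<'E'
from scipy.spatial.transform import Rotation as Ro
def rot(o): q=o["tool_rot"]; return Ro.from_quat([q[1],q[2],q[3],q[0]])
def fix(c,o):  # camera in tool frame
    R=np.array(c["R"]); t=np.array(c["t"]); T=rot(o).as_matrix()
    return R@T, R@np.array(o["eef_pos"])+t   # Xc = Rct Xtool + tct
E
python3 - <<'E'
from h import *
import pickle
o=bot.get_obs(); w=pickle.load(open("wrist0.pkl","rb"))
Rct,tct=fix(w,o); pickle.dump((Rct,tct),open("we.pkl","wb"))
print(rot(o).as_matrix().round(3)); print("cam in tool",-Rct.T@tct, "fwd",Rct[2],w["dist_coeffs"])
t=pickle.load(open("top0.pkl","rb"))
# foot corner centroid from 4 corners in t1 crop (scale5, off 220,155)
P=[(38,113),(209,113),(206,347),(36,347)]
for p in P: print(back(t,(220+(p[0]+.5)/5-.5,155+(p[1]+.5)/5-.5),.014))
E
```

```text
[[-0.001  0.932  0.363]
 [ 0.001  0.363 -0.932]
 [-1.    -0.    -0.001]]
cam in tool [-0.14255753  0.08362383  0.00057607] fwd [ 9.46567507e-01 -3.22505710e-01 -1.47205429e-04] [-0.04745123  0.          0.          0.          0.        ]
[0.64278591 0.07651272 0.014     ]
[ 0.64419191 -0.0195918   0.014     ]
[ 0.51272561 -0.02005847  0.014     ]
[0.51119192 0.07439419 0.014     ]
```

Call:
drive_tool(
  slide=[
    [20, 45, 50],
    [40, 90, 90],
    [60, 135, 100],
    [80, 180, 100],
    [100, 225, 100],
    [120, 270, 100],
    [145, 315, 100],
    [170, 360, 100],
    [195, 405, 100],
    [220, 450, 100],
  ],
  turn=[
    [0, 0, -0.1],
    [0, 0, -0.2],
    [0, 0, -0.3],
    [0, 0, -0.371],
    [0, 0, -0.371],
    [0, 0, -0.371],
    [0, 0, -0.371],
    [0, 0, -0.371],
    [0, 0, -0.371],
    [0, 0, -0.371],
  ],
  gripper=[1, 1, 1, 1, 1, 1, 1, 1, 1, 1],
)

```text
t: 1.15
eef_pos: [0.4496, -0.2052, 0.3306]
tool_rot: [0.5, 0.5, 0.5, -0.5]
contact_force: [0.9, -0.8, -0.9]
gripper_width: 1.001
```

Call:
drive_tool(
  slide=[
    [10, 45, 0],
    [20, 90, 0],
    [20, 130, 0],
    [20, 130, 0],
    [20, 130, 0],
  ],
  turn=[
    [0, 0, 0],
    [0, 0, 0],
    [0, 0, 0],
    [0, 0, 0],
    [0, 0, 0],
  ],
  gripper=[1, 1, 1, 1, 1],
)

```text
t: 1.65
eef_pos: [0.4694, -0.0746, 0.3306]
tool_rot: [0.5, 0.499, 0.501, -0.499]
contact_force: [-0.1, -0.4, 0.1]
gripper_width: 1.001
```

Run:
```python
from h import *
import pickle
c=bot.read_camera("wrist"); pickle.dump((c,bot.get_obs()),open("w1.pkl","wb")); save(c,"w1.png",s=1.5); print(bot.get_obs()["eef_pos"])
```

```text
[ 0.46934054 -0.07593493  0.3304941 ]
```

View pics/w1.png

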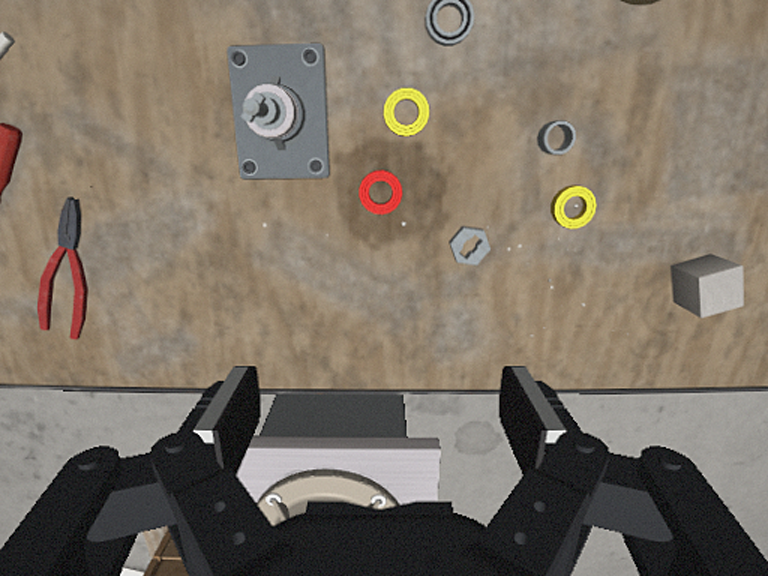

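Run:
```python
from h import *
import pickle
c,o=pickle.load(open("w1.pkl","rb"))
save(c,"w1a.png",(140,15,240,125),5.4)
save(c,"w1b.png",(275,0,400,185),3.2)
```

```text
(no output)
```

View pics/w1a.png

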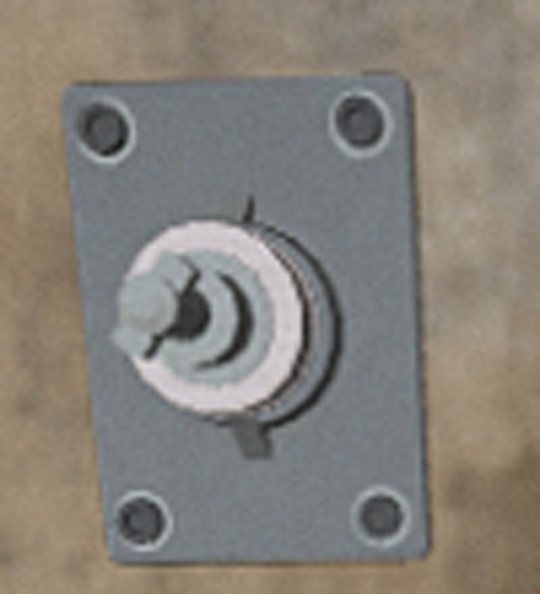

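View pics/w1b.png

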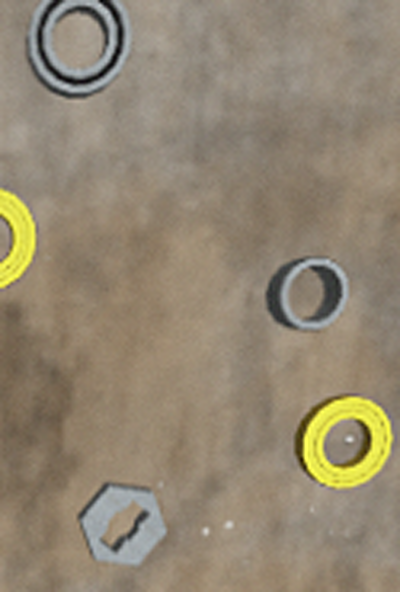

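Run:
```python
from h import *
import pickle
c,o=pickle.load(open("w1.pkl","rb"))
def A(p): return (140+(p[0]+.5)/5.4-.5,15+(p[1]+.5)/5.4-.5)
def B(p): return (275+(p[0]+.5)/3.2-.5,0+(p[1]+.5)/3.2-.5)
print("foot corners");
Q=[back(c,A(p),.014) for p in [(65,86),(408,77),(428,557),(112,564)]]
for q in Q: print(q.round(4))
print("mean",np.mean(Q,0), "yaw",[np.arctan2(*(a-b)[[1,0]]) for a,b in((Q[0],Q[3]),(Q[1],Q[2]))])
print("holes",[back(c,A(p),.014).round(4) for p in [(106,129),(360,122),(381,516),(143,521)]], np.mean([back(c,A(p),.014) for p in [(106,129),(360,122),(381,516),(143,521)]],0))
print("nose",back(c,A((147,300)),.116))
print("cup",back(c,A((213,317)),.060))
print("shaft top ~ .0785",back(c,A((199,316)),.0785))
print("lug tips",[back(c,A(p),.1095).round(4) for p in [(187,262),(124,344)]])
print("bearing",back(c,B((80,42)),.012))
print("spacer",back(c,B((314,293)),.022))
print("keeper",back(c,B((123,523)),.014), "slot",[back(c,B(p),.014).round(4) for p in [(108,546),(142,505)]])
print("hex verts",[back(c,B(p),.014).round(4) for p in [(107,485),(151,490),(167,524),(137,563),(97,558),(80,522)]])
t=pickle.load(open("top0.pkl","rb"));
for X in Q: pass
```

```text
foot corners
[0.6418 0.0742 0.014 ]
[ 0.6432 -0.0195  0.014 ]
[ 0.5157 -0.021   0.014 ]
[0.5138 0.0727 0.014 ]
mean [0.57863319 0.02658226 0.014     ] yaw [np.float64(0.011815761629624017), np.float64(0.012124434483647414)]
holes [array([0.6309, 0.0638, 0.014 ]), array([ 0.6321, -0.006 ,  0.014 ]), array([ 0.5274, -0.0077,  0.014 ]), array([0.5261, 0.0623, 0.014 ])] [0.57913221 0.02811054 0.014     ]
nose [0.57930798 0.02693355 0.116     ]
cup [0.57921684 0.02636304 0.06      ]
shaft top ~ .0785 [0.57830479 0.02522592 0.0785    ]
lug tips [array([0.5876, 0.0192, 0.1095]), array([0.5705, 0.0348, 0.1095])]
bearing [ 0.66532974 -0.14211759  0.012     ]
spacer [ 0.55777866 -0.25813271  0.022     ]
keeper [ 0.44248509 -0.17576878  0.014     ] slot [array([ 0.43  , -0.1687,  0.014 ]), array([ 0.4521, -0.185 ,  0.014 ])]
hex verts [array([ 0.4625, -0.1661,  0.014 ]), array([ 0.46 , -0.189,  0.014]), array([ 0.4421, -0.1989,  0.014 ]), array([ 0.4208, -0.1848,  0.014 ]), array([ 0.4235, -0.1633,  0.014 ]), array([ 0.4429, -0.1533,  0.014 ])]
```

Measured positions:
- Spindle at about (0.579, 0.027), and the nose, cup and foot all agree.
- Crossbar yaw about -0.74 rad.
- Keeper at (0.442, -0.176), yaw about -0.61 rad.

Bearing first.

Call:
drive_tool(
  slide=[
    [40, -25, 0],
    [85, -50, 0],
    [130, -66, -20],
    [170, -66, -60],
    [196, -66, -100],
    [196, -66, -145],
    [196, -66, -185],
    [196, -66, -210],
    [196, -66, -210],
    [196, -66, -210],
  ],
  turn=[
    [0, 0, 0],
    [0, 0, 0],
    [0, 0, 0],
    [0, 0, 0],
    [0, 0, 0],
    [0, 0, 0],
    [0, 0, 0],
    [0, 0, 0],
    [0, 0, 0],
    [0, 0, 0],
  ],
  gripper=[1, 1, 1, 1, 1, 1, 1, 1, 1, 1],
)

```text
t: 2.7
eef_pos: [0.6653, -0.1437, 0.1207]
tool_rot: [-0.499, -0.5, -0.5, 0.501]
contact_force: [0.5, -0.2, 0.3]
gripper_width: 0.997
```

Run:
```python
from h import *
import pickle
c=bot.read_camera("wrist"); o=bot.get_obs(); pickle.dump((c,o),open("w2.pkl","wb")); save(c,"w2.png",s=1.5); print(o["eef_pos"],rot(o).as_rotvec(),o["q"])
```

```text
[ 0.66625321 -0.1434166   0.12209553] [ 1.21096935  1.20689051 -1.2090639 ] [ 0.28933318  0.60594469 -0.24362276  1.61743095  0.17145987  0.93732563
 -1.58637821]
```

View pics/w2.png

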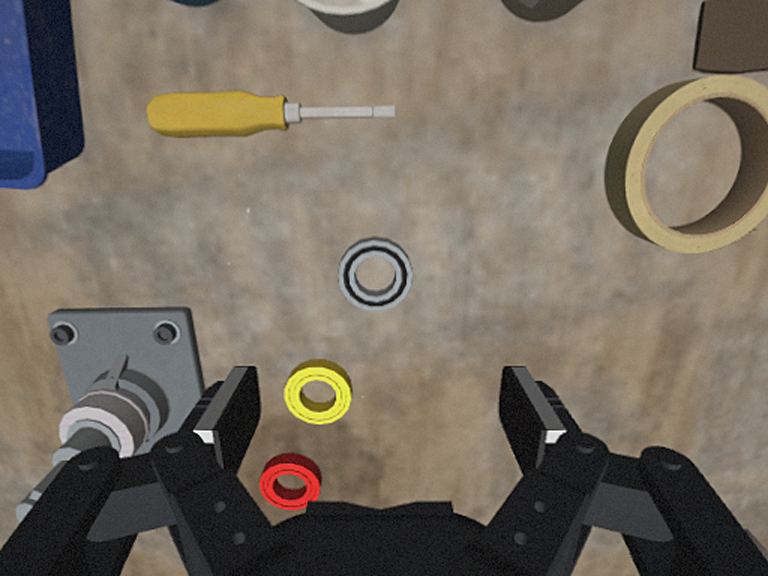

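Run:
```python
from h import *
import pickle
c,o=pickle.load(open("w2.pkl","rb"))
save(c,"w2a.png",(215,150,285,215),8)
print(back(c,((375+.5)/1.5-.5,(273+.5)/1.5-.5),.012))
for _ in range(1): print(o["eef_pos"])
```

```text
[ 0.67027682 -0.14155969  0.012     ]
[ 0.66625321 -0.1434166   0.12209553]
```

View pics/w2a.png

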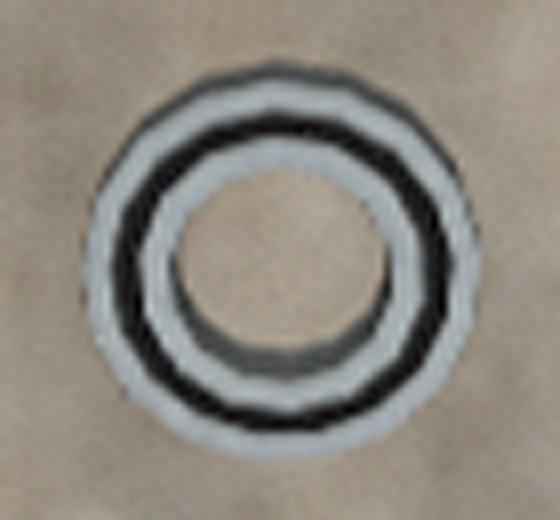

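Call:
drive_tool(
  slide=[
    [2, 2, -45],
    [2, 2, -85],
    [2, 2, -105],
    [2, 2, -116],
    [2, 2, -119],
    [2, 2, -119],
    [2, 2, -119],
    [2, 2, -119],
  ],
  turn=[
    [0, 0, 0],
    [0, 0, 0],
    [0, 0, 0],
    [0, 0, 0],
    [0, 0, 0],
    [0, 0, 0],
    [0, 0, 0],
    [0, 0, 0],
  ],
  gripper=[1, 1, 1, 1, 1, 0.5, 0.3, 0.3],
  squeeze=30,
)

```text
t: 3.55
eef_pos: [0.6694, -0.1416, 0.0049]
tool_rot: [0.501, 0.501, 0.498, -0.499]
contact_force: [-3.1, -0.6, 14.8]
gripper_width: 0.521
```

```bash
cat > snap.py <<'E'
import sys
from h import *
import pickle
n,cam=sys.argv[1],sys.argv[2]
c=bot.read_camera(cam); o=bot.get_obs(); pickle.dump((c,o),open(n+".pkl","wb"))
a=list(map(float,sys.argv[3:])) 
save(c,n+".png",tuple(map(int,a[:4])) if len(a)>=4 else None,a[4] if len(a)>4 else 1.5)
print(np.round(o["eef_pos"],4),rot(o).as_rotvec().round(3),o["gripper_width"],o["contact_force"].round(1))
E
python3 snap.py w3 wrist
```

```text
[ 0.6694 -0.1416  0.005 ] [ 1.212  1.205 -1.207] 0.5247069221948105 [-1.6 -0.2  5.5]
```

View pics/w3.png

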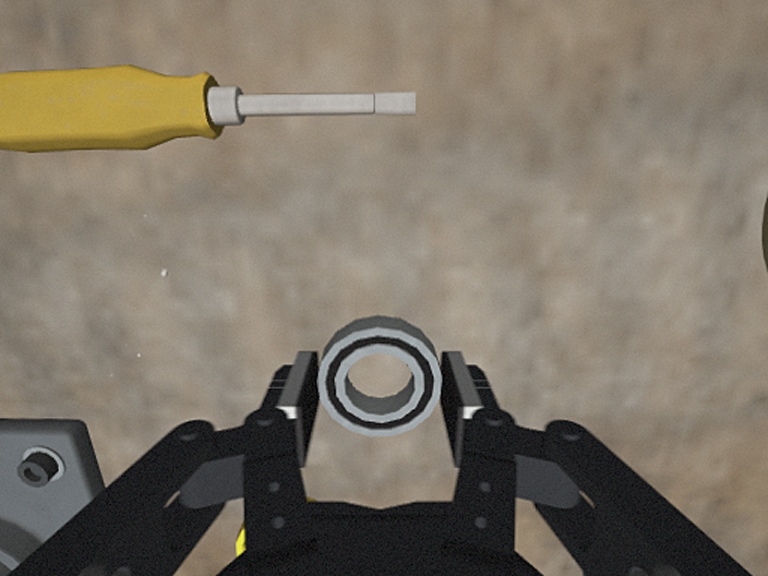

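Call:
drive_tool(
  slide=[
    [0, 0, 0],
    [0, 0, 0],
    [0, 0, 0],
  ],
  turn=[
    [0, 0, 0],
    [0, 0, 0],
    [0, 0, 0],
  ],
  gripper=[0.3, 0.3, 0.3],
  squeeze=30,
)

```text
t: 3.9
eef_pos: [0.6693, -0.1416, 0.005]
tool_rot: [0.501, 0.501, 0.498, -0.5]
contact_force: [0.6, -0.3, 1.5]
gripper_width: 0.521
```

Call:
drive_tool(
  slide=[
    [0, 0, 20],
    [0, 0, 60],
    [-5, 0, 105],
    [-20, 10, 150],
    [-50, 30, 180],
    [-85, 60, 185],
    [-115, 95, 185],
    [-145, 130, 185],
    [-169, 160, 185],
    [-169, 169, 185],
  ],
  turn=[
    [0, 0, 0],
    [0, 0, 0],
    [0, 0, 0],
    [0, 0, 0],
    [0, 0, 0],
    [0, 0, 0],
    [0, 0, 0],
    [0, 0, 0],
    [0, 0, 0],
    [0, 0, 0],
  ],
  gripper=[0.3, 0.3, 0.3, 0.3, 0.3, 0.3, 0.3, 0.3, 0.3, 0.3],
)

```text
t: 4.9
eef_pos: [0.4969, 0.0308, 0.19]
tool_rot: [0.502, 0.5, 0.5, -0.499]
contact_force: [0.4, 0.3, 0.3]
gripper_width: 0.526
```

Call:
drive_tool(
  slide=[
    [0, 0, 0],
    [0, 0, 0],
  ],
  turn=[
    [0, 0, 0],
    [0, 0, 0],
  ],
  gripper=[0.3, 0.3],
)

```text
t: 5.1
eef_pos: [0.4972, 0.0305, 0.1901]
tool_rot: [0.502, 0.499, 0.5, -0.499]
contact_force: [0.4, -0.1, -0.1]
gripper_width: 0.515
```

```bash
python3 snap.py w4 wrist
```

```text
[0.4974 0.0298 0.19  ] [ 1.208  1.208 -1.206] 0.5231719856493053 [ 0.1  0.3 -1.5]
```

View pics/w4.png

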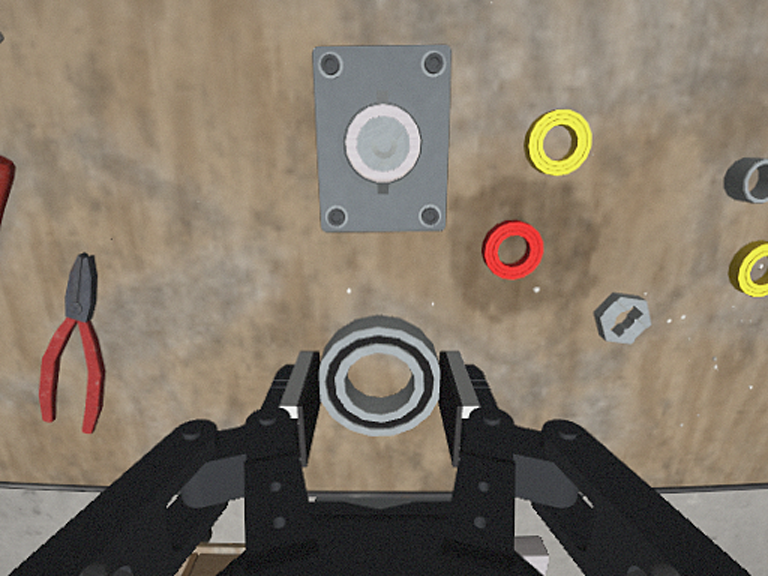

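Run:
```python
from h import *
import pickle
c,o=pickle.load(open("w4.pkl","rb"))
save(c,"w4a.png",(220,60,290,130),8)
save(c,"w4b.png",(205,200,305,300),5.6)
```

```text
(no output)
```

View pics/w4a.png

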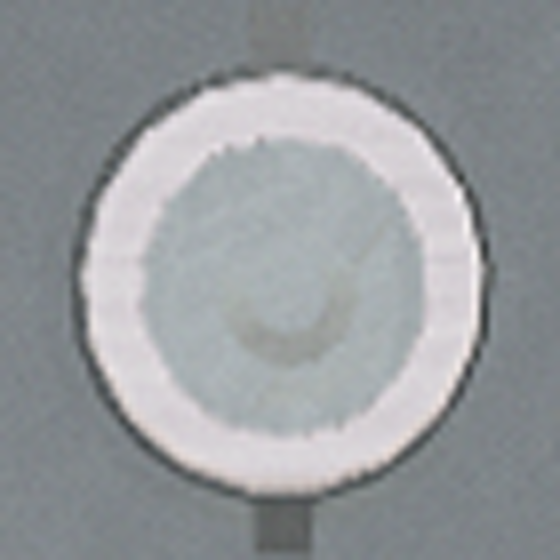

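View pics/w4b.png

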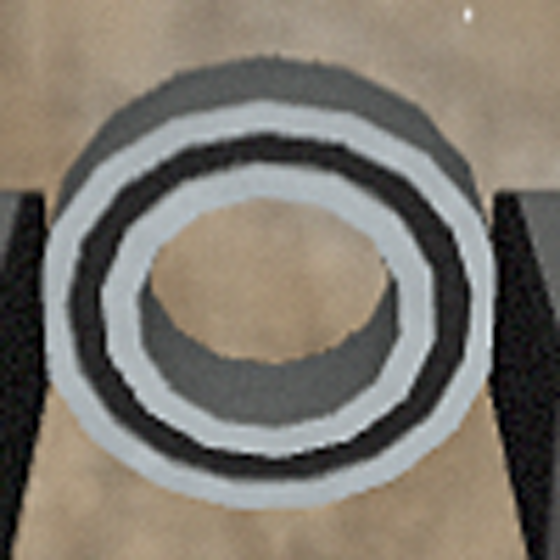

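```bash
cat >> h.py <<'E'
from scipy.optimize import least_squares
def fitc(c,z,r,ext):  # ext: umin,umax,vmin,vmax pixel (nan ok) of a level circle -> centre xy
    a=np.linspace(0,2*np.pi,120); e=np.array(ext,float); m=~np.isnan(e)
    def f(p):
        P=proj(c,np.c_[p[0]+r*np.cos(a),p[1]+r*np.sin(a),0*a+z])
        return (np.array([P[:,0].min(),P[:,0].max(),P[:,1].min(),P[:,1].max()])-e)[m]
    x0=back(c,((e[0]+e[1])/2,(e[2]+e[3])/2),z)[:2]
    s=least_squares(f,x0,diff_step=1e-4); return s.x,s.fun
def cr(v,o,s): return o+(v+.5)/s-.5
E
python3 - <<'E'
from h import *
import pickle
c,o=pickle.load(open("w4.pkl","rb")); z=o["eef_pos"][2]; n=np.nan
A=lambda a,b,d,e:[cr(a,220,8),cr(b,220,8),cr(d,60,8),cr(e,60,8)]
B=lambda a,b,d,e:[cr(a,205,5.6),cr(b,205,5.6),cr(d,200,5.6),cr(e,200,5.6)]
print("shaft",fitc(c,.0785,.012,A(145,425,138,435)))
print("cuptop",fitc(c,.060,.0165,A(85,482,75,492)))
for dz in (.005,.007,.009):
  print("brg out",dz,fitc(c,z+dz,.0235,B(45,495,101,508)),"bore",fitc(c,z+dz,.013,B(140,398,197,425)))
print(o["eef_pos"])
print("ctr foot/holes",np.mean([back(c,(p[0]/1.5,p[1]/1.5),.014) for p in [(331,64),(433,63),(431,216),(336,216)]],0))
E
```

```text
shaft (array([0.57934698, 0.02813602]), array([ 3.53248535, -3.53212557,  3.84151534, -4.15193699]))
cuptop (array([0.57966702, 0.02814153]), array([ 6.90140464, -6.90022123,  7.0019086 , -7.74886975]))
brg out 0.005 (array([0.49417506, 0.0299099 ]), array([-1.63735556,  1.63882409,  0.13819019,  0.04117287])) bore (array([0.49433646, 0.0300148 ]), array([-0.10120201,  0.10120598,  0.27959177, -0.30671149]))
brg out 0.007 (array([0.49533408, 0.0299174 ]), array([-2.24317569,  2.2453845 , -0.29066092,  0.652827  ])) bore (array([0.49555804, 0.03002138]), array([-0.44001251,  0.44022168,  0.01470963,  0.01393584]))
brg out 0.009 (array([0.49649093, 0.02992488]), array([-2.86658026,  2.86957358, -0.72897829,  1.28459915])) bore (array([0.49677893, 0.03002795]), array([-0.78885341,  0.78928024, -0.25711226,  0.34486433]))
[0.49741431 0.02983902 0.18995644]
ctr foot/holes [0.57897164 0.02753014 0.014     ]
```

Call:
drive_tool(
  slide=[
    [30, -1, 0],
    [65, -2, 0],
    [84, -2, 0],
    [84, -2, -25],
    [84, -2, -50],
    [84, -2, -65],
    [84, -2, -70],
    [84, -2, -70],
  ],
  turn=[
    [0, 0, 0],
    [0, 0, 0],
    [0, 0, 0],
    [0, 0, 0],
    [0, 0, 0],
    [0, 0, 0],
    [0, 0, 0],
    [0, 0, 0],
  ],
  gripper=[0.3, 0.3, 0.3, 0.3, 0.3, 0.3, 0.3, 0.3],
)

```text
t: 5.95
eef_pos: [0.5814, 0.0271, 0.1194]
tool_rot: [0.501, 0.5, 0.5, -0.5]
contact_force: [0.5, -0.1, -1.0]
gripper_width: 0.516
```

```bash
python3 snap.py w5 wrist 205 200 305 300 5.6; python3 snap.py t5 top 220 175 270 225 11;python3 snap.py s5 side 200 140 290 210 8
```

```text
[0.5819 0.0275 0.1204] [ 1.208  1.207 -1.206] 0.51958605229216 [ 0.1 -0.4 -0.5]
[0.5822 0.0277 0.1209] [ 1.209  1.207 -1.205] 0.5210102801216784 [0.8 0.4 0.1]
[0.5823 0.0278 0.1212] [ 1.209  1.206 -1.205] 0.5189168928257742 [-0.5 -0.1 -0. ]
```

View pics/w5.png

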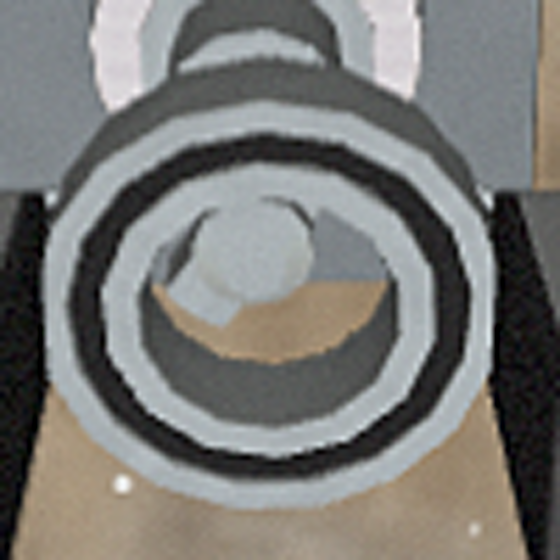

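View pics/s5.png

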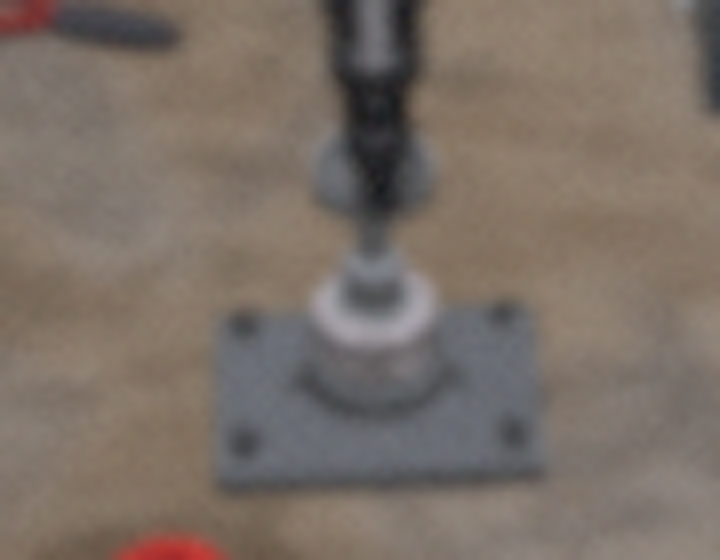

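Run:
```python
from h import *
import pickle
c,o=pickle.load(open("w5.pkl","rb")); z=o["eef_pos"][2]; n=np.nan
B=lambda a,b,d,e:[cr(a,205,5.6),cr(b,205,5.6),cr(d,200,5.6),cr(e,200,5.6)]
for zz,r in((.1125,.0065),(.116,.0055),(.114,.006)):
  print("nose",fitc(c,zz,r,B(193,313,197,304)))
for dz in (.003,.005,.007):
  print("brg out",dz,fitc(c,z+dz,.0235,B(45,495,101,508)),"bore",fitc(c,z+dz,.013,B(140,398,197,425)))
w,o3=pickle.load(open("w3.pkl","rb")); save(w,"w3a.png",(205,200,305,300),5.6)
for zb in (.010,.012): print("w3 rel", fitc(w,zb,.0235,B(45,495,101,508))[0]-o3["eef_pos"][:2], fitc(w,zb,.013,B(140,398,197,425))[1])
```

```text
nose (array([0.57891462, 0.02842572]), array([-0.10127404,  0.10134126,  0.02910737, -0.02763451]))
nose (array([0.58097885, 0.02839361]), array([ 1.3424555 , -1.34246929,  1.25238344, -1.3463418 ]))
nose (array([0.57980536, 0.02841204]), array([ 0.62907915, -0.62908775,  0.64598628, -0.69645341]))
brg out 0.003 (array([0.57782147, 0.02661114]), array([-1.34560553,  1.3466674 ,  0.36892618, -0.28065889])) bore (array([0.57795412, 0.02671611]), array([ 0.06187845, -0.06200094,  0.42078971, -0.47596428]))
brg out 0.005 (array([0.57898428, 0.02661682]), array([-1.94338318,  1.94521665, -0.05502463,  0.32161853])) bore (array([0.57917899, 0.02672071]), array([-0.27237013,  0.27246316,  0.15932764, -0.16014008]))
brg out 0.007 (array([0.58014495, 0.02662248]), array([-2.55840212,  2.56105308, -0.48829587,  0.94357762])) bore (array([0.58040319, 0.02672531]), array([-0.61644952,  0.6167711 , -0.10894496,  0.16574297]))
w3 rel [-0.00285431 -0.00053604] [-0.14049887  0.1405108   0.22541583 -0.2432075 ]
w3 rel [-0.00170061 -0.00053482] [-0.48011166  0.48018143 -0.04043615  0.07846524]
```

View pics/w3a.png

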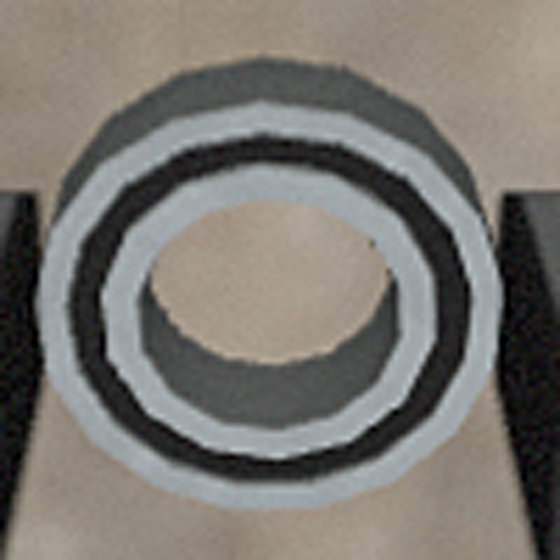

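Call:
drive_tool(
  slide=[
    [0.3, 1.5, 0],
    [0.3, 1.5, -2],
    [0.3, 1.5, -4],
    [0.3, 1.5, -5.5],
    [0.3, 1.5, -7],
    [0.3, 1.5, -8.5],
    [0.3, 1.5, -10],
  ],
  turn=[
    [0, 0, 0],
    [0, 0, 0],
    [0, 0, 0],
    [0, 0, 0],
    [0, 0, 0],
    [0, 0, 0],
    [0, 0, 0],
  ],
  gripper=[0.3, 0.3, 0.3, 0.3, 0.3, 0.3, 0.3],
)

```text
t: 6.8
eef_pos: [0.5823, 0.0294, 0.1109]
tool_rot: [0.502, 0.5, 0.499, -0.499]
contact_force: [-1.3, -0.3, -0.5]
gripper_width: 0.518
```

```bash
python3 snap.py w6 wrist 205 200 305 300 5.6
```

```text
[0.5822 0.0294 0.1107] [ 1.208  1.207 -1.205] 0.5181595988028491 [-1.2  1.5 -1.2]
```

View pics/w6.png

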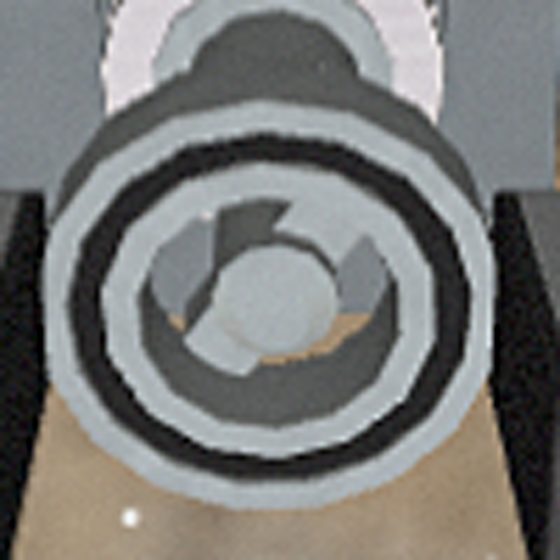

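Call:
drive_tool(
  slide=[
    [0, -0.5, -1],
    [0, -0.5, -2.5],
    [0, -0.5, -4],
    [0, -0.5, -5.5],
    [0, -0.5, -7],
    [0, -0.5, -8],
  ],
  turn=[
    [0, 0, 0],
    [0, 0, 0],
    [0, 0, 0],
    [0, 0, 0],
    [0, 0, 0],
    [0, 0, 0],
  ],
  gripper=[0.3, 0.3, 0.3, 0.3, 0.3, 0.3],
)

```text
t: 7.45
eef_pos: [0.582, 0.0289, 0.1024]
tool_rot: [0.502, 0.5, 0.5, -0.499]
contact_force: [-1.6, 0.8, -0.2]
gripper_width: 0.524
```

```bash
python3 snap.py w7 wrist 205 200 305 300 5.6
```

```text
[0.582  0.0289 0.1024] [ 1.208  1.207 -1.205] 0.5234876458442457 [-1.1  0.6 -1.3]
```

View pics/w7.png

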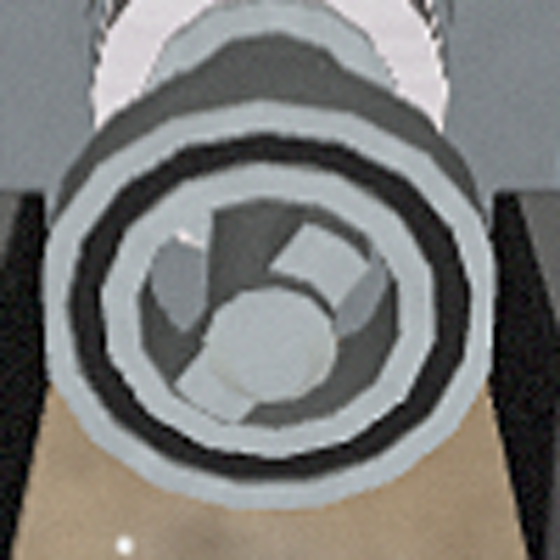

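Call:
drive_tool(
  slide=[
    [-0.8, -0.4, 0],
    [-0.8, -0.4, -2],
    [-0.8, -0.4, -4],
    [-0.8, -0.4, -6],
    [-0.8, -0.4, -8],
    [-0.8, -0.4, -10],
    [-0.8, -0.4, -11],
  ],
  turn=[
    [0, 0, 0],
    [0, 0, 0],
    [0, 0, 0],
    [0, 0, 0],
    [0, 0, 0],
    [0, 0, 0],
    [0, 0, 0],
  ],
  gripper=[0.3, 0.3, 0.3, 0.3, 0.3, 0.3, 0.3],
)

```text
t: 8.2
eef_pos: [0.5811, 0.0285, 0.0911]
tool_rot: [0.502, 0.5, 0.5, -0.499]
contact_force: [-0.1, -0.2, -0.8]
gripper_width: 0.519
```

```bash
python3 snap.py w8 wrist 205 200 305 300 5.6
```

```text
[0.5811 0.0285 0.091 ] [ 1.208  1.208 -1.206] 0.5218621650425135 [-0.   0.7 -1.5]
```

View pics/w8.png

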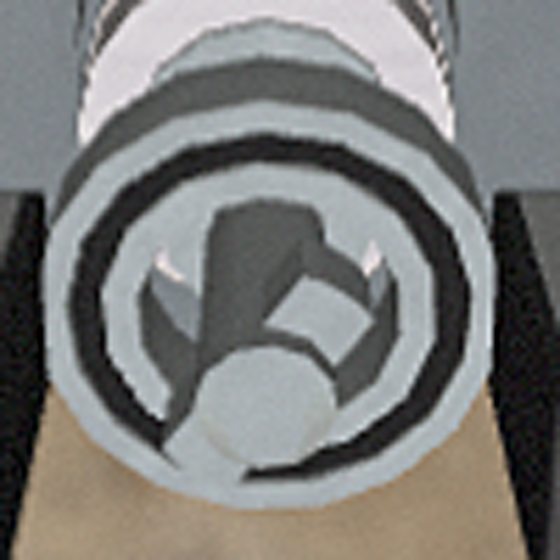

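Call:
drive_tool(
  slide=[
    [0, 0, -2],
    [0, 0, -4],
    [0, 0, -6],
    [0, 0, -8],
    [0, 0, -10],
    [0, 0, -12],
  ],
  turn=[
    [0, 0, 0],
    [0, 0, 0],
    [0, 0, 0],
    [0, 0, 0],
    [0, 0, 0],
    [0, 0, 0],
  ],
  gripper=[0.3, 0.3, 0.3, 0.3, 0.3, 0.3],
)

```text
t: 8.85
eef_pos: [0.5811, 0.0284, 0.0788]
tool_rot: [0.502, 0.5, 0.5, -0.499]
contact_force: [0.6, -0.1, -0.5]
gripper_width: 0.52
```

Call:
drive_tool(
  slide=[
    [0, 0, -2],
    [0, 0, -4],
    [0, 0, -6],
    [0, 0, -8],
    [0, 0, -10],
    [0, 0, -11.5],
    [0, 0, -12.5],
    [0, 0, -12.5],
  ],
  turn=[
    [0, 0, 0],
    [0, 0, 0],
    [0, 0, 0],
    [0, 0, 0],
    [0, 0, 0],
    [0, 0, 0],
    [0, 0, 0],
    [0, 0, 0],
  ],
  gripper=[0.3, 0.3, 0.3, 0.3, 0.3, 0.3, 0.3, 0.3],
)

```text
t: 9.65
eef_pos: [0.581, 0.0285, 0.0661]
tool_rot: [0.501, 0.5, 0.5, -0.499]
contact_force: [0.1, 0.0, -0.8]
gripper_width: 0.52
```

Call:
drive_tool(
  slide=[
    [0, 0, -0.7],
    [0, 0, -1.4],
    [0, 0, -2],
    [0, 0, -2],
  ],
  turn=[
    [0, 0, 0],
    [0, 0, 0],
    [0, 0, 0],
    [0, 0, 0],
  ],
  gripper=[0.3, 0.3, 0.3, 0.3],
)

```text
t: 10.05
eef_pos: [0.5811, 0.0285, 0.0646]
tool_rot: [0.502, 0.5, 0.5, -0.499]
contact_force: [-1.6, -0.7, 5.8]
gripper_width: 0.517
```

Call:
drive_tool(
  slide=[
    [0, 0, 0.5],
    [0, 0, 0.5],
    [0, 0, 0.5],
    [0, 0, 30],
    [0, 0, 75],
    [0, 0, 100],
    [0, -40, 110],
    [0, -85, 110],
    [-5, -130, 110],
    [-10, -175, 110],
  ],
  turn=[
    [0, 0, 0],
    [0, 0, 0],
    [0, 0, 0],
    [0, 0, 0],
    [0, 0, 0],
    [0, 0, 0],
    [0, 0, 0],
    [0, 0, 0],
    [0, 0, 0],
    [0, 0, 0],
  ],
  gripper=[1, 1, 1, 1, 1, 1, 1, 1, 1, 1],
)

```text
t: 11.05
eef_pos: [0.5709, -0.1482, 0.1747]
tool_rot: [0.502, 0.5, 0.5, -0.499]
contact_force: [1.4, -0.7, -0.3]
gripper_width: 0.999
```

Call:
drive_tool(
  slide=[
    [-8, -45, -10],
    [-12, -90, -40],
    [-12, -114, -60],
    [-12, -114, -60],
    [-12, -114, -60],
  ],
  turn=[
    [0, 0, 0],
    [0, 0, 0],
    [0, 0, 0],
    [0, 0, 0],
    [0, 0, 0],
  ],
  gripper=[1, 1, 1, 1, 1],
)

```text
t: 11.55
eef_pos: [0.5584, -0.2622, 0.114]
tool_rot: [0.501, 0.5, 0.5, -0.499]
contact_force: [1.0, 0.3, 0.2]
gripper_width: 1.002
```

```bash
python3 snap.py w9 wrist; python3 snap.py t9 top 220 175 270 225 11
```

```text
[ 0.5594 -0.261   0.1149] [ 1.208  1.208 -1.204] 1.0018981329354608 [ 0.  -0.   0.8]
[ 0.5599 -0.2604  0.1154] [ 1.207  1.208 -1.202] 1.0005243194120397 [-0.1 -0.1 -0.2]
```

View pics/w9.png

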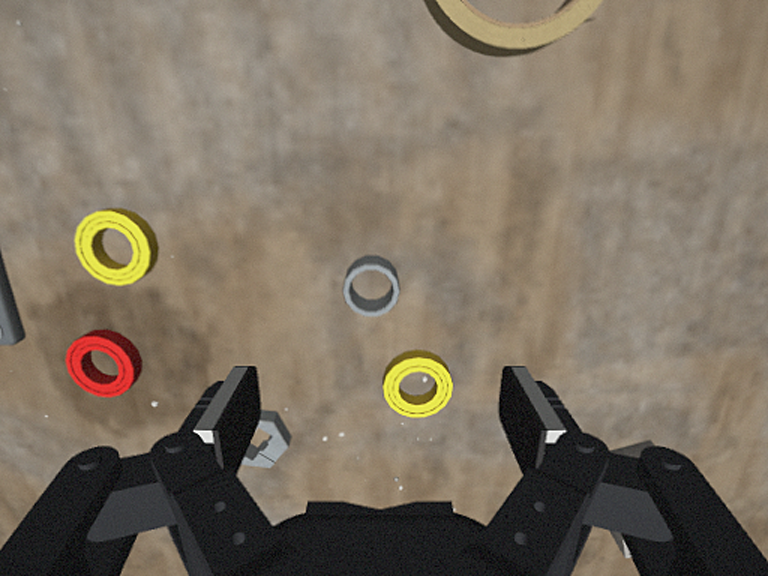

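View pics/t9.png

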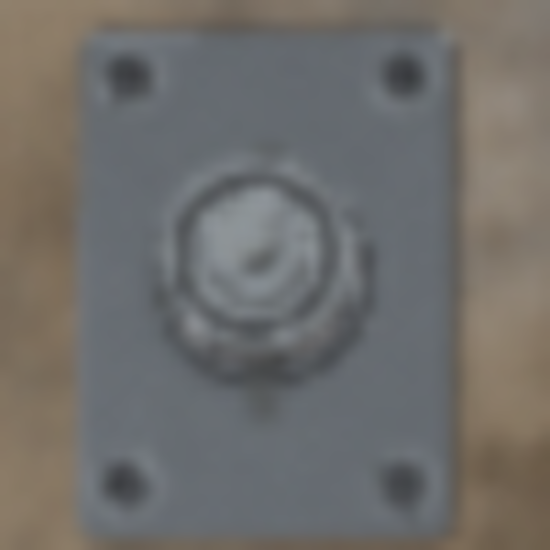

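The top view shows the bearing seated on the cup. The spacer's top ring is at about (371, 290) in the wrist view.

Run:
```python
from h import *
import pickle
c,o=pickle.load(open("w9.pkl","rb"))
save(c,"w9a.png",(220,160,275,220),9)
print(fitc(c,.022,.017,[v/1.5 for v in (343,400,263,317)]))
```

```text
(array([ 0.55790047, -0.25829294]), array([-0.25994388,  0.25975618, -0.12985104,  0.1544472 ]))
```

View pics/w9a.png

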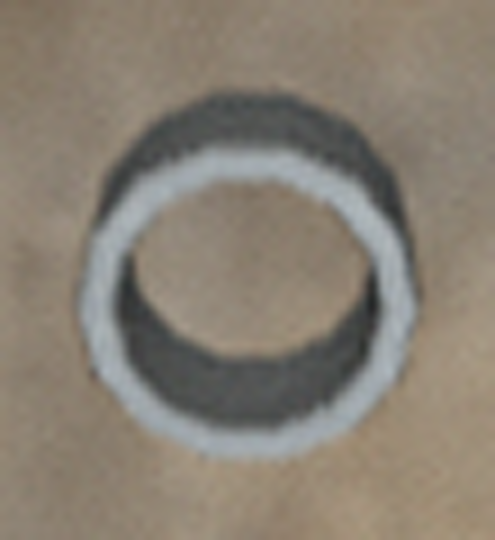

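Call:
drive_tool(
  slide=[
    [-1, 2, -45],
    [-1, 2, -80],
    [-1, 2, -98],
    [-1, 2, -107],
    [-1, 2, -107],
    [-1, 2, -107],
    [-1, 2, -107],
    [-1, 2, -107],
    [-1, 2, -107],
  ],
  turn=[
    [0, 0, 0],
    [0, 0, 0],
    [0, 0, 0],
    [0, 0, 0],
    [0, 0, 0],
    [0, 0, 0],
    [0, 0, 0],
    [0, 0, 0],
    [0, 0, 0],
  ],
  gripper=[1, 1, 1, 1, 0.3, 0.2, 0.2, 0.2, 0.2],
  squeeze=30,
)

```text
t: 12.55
eef_pos: [0.56, -0.2588, 0.01]
tool_rot: [0.503, 0.5, 0.499, -0.497]
contact_force: [-0.3, 0.7, 6.7]
gripper_width: 0.37
```

```bash
python3 snap.py w10 wrist 195 190 315 300 5.4
```

```text
[ 0.56   -0.2588  0.01  ] [ 1.208  1.206 -1.201] 0.37046238725951497 [-1.8  0.4  6.5]
```

View pics/w10.png

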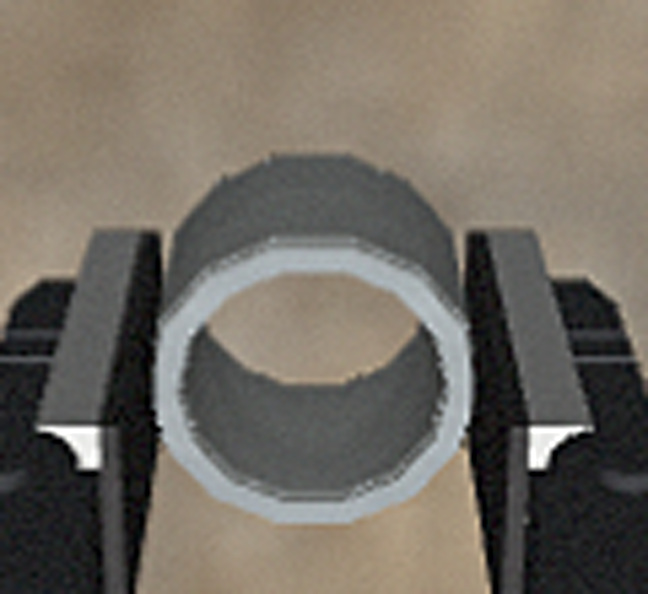

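Run:
```python
from h import *
import pickle
c,o=pickle.load(open("w10.pkl","rb"))
B=lambda a,b,d,e:[cr(a,195,5.4),cr(b,195,5.4),cr(d,190,5.4),cr(e,190,5.4)]
print(fitc(c,.022,.017,B(157,470,237,523)),fitc(c,.022,.013,B(185,443,270,500)),o["eef_pos"])
```

```text
(array([ 0.55812366, -0.25922504]), array([-2.68454131,  2.68729363, -0.6601995 ,  1.02713668])) (array([ 0.5579477 , -0.25927366]), array([-0.31526025,  0.31538964,  0.41183627, -0.44164803])) [ 0.55997256 -0.25876441  0.0099671 ]
```

Call:
drive_tool(
  slide=[
    [0, 0, 20],
    [0, 0, 60],
    [0, 0, 110],
    [0, 20, 150],
    [0, 60, 160],
    [0, 110, 160],
    [0, 160, 160],
    [0, 210, 160],
    [0, 260, 160],
    [5, 275, 160],
  ],
  turn=[
    [0, 0, 0],
    [0, 0, 0],
    [0, 0, 0],
    [0, 0, 0],
    [0, 0, 0],
    [0, 0, 0],
    [0, 0, 0],
    [0, 0, 0],
    [0, 0, 0],
    [0, 0, 0],
  ],
  gripper=[0.2, 0.2, 0.2, 0.2, 0.2, 0.2, 0.2, 0.2, 0.2, 0.2],
)

```text
t: 13.6
eef_pos: [0.5641, 0.0233, 0.1707]
tool_rot: [0.505, 0.499, 0.502, -0.494]
contact_force: [0.4, 1.0, -0.1]
gripper_width: 0.371
```

Call:
drive_tool(
  slide=[
    [17, 5, 0],
    [17, 5, 0],
    [17, 5, -20],
    [17, 5, -36],
    [17, 5, -41],
    [17, 5, -41],
  ],
  turn=[
    [0, 0, 0],
    [0, 0, 0],
    [0, 0, 0],
    [0, 0, 0],
    [0, 0, 0],
    [0, 0, 0],
  ],
  gripper=[0.2, 0.2, 0.2, 0.2, 0.2, 0.2],
)

```text
t: 14.2
eef_pos: [0.5803, 0.0272, 0.1291]
tool_rot: [0.504, 0.499, 0.502, -0.495]
contact_force: [-0.7, -0.5, -1.2]
gripper_width: 0.367
```

```bash
python3 snap.py w11 wrist 195 190 315 300 5.4
```

```text
[0.581  0.0275 0.1299] [ 1.205  1.211 -1.194] 0.37080308341950835 [ 0.4  0.9 -0.6]
```

View pics/w11.png

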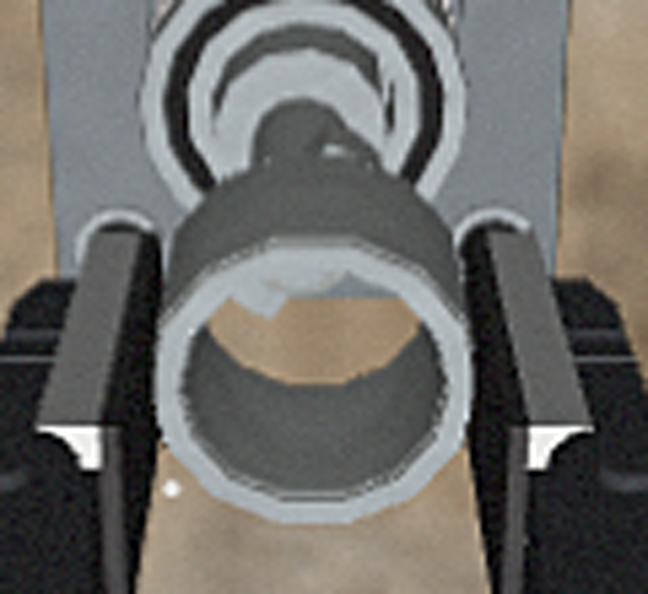

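Call:
drive_tool(
  slide=[
    [0, 1, 0],
    [0, 1, -3],
    [0, 1, -6],
    [0, 1, -9],
    [0, 1, -12],
    [0, 1, -14],
    [0, 1, -16],
    [0, 1, -18],
  ],
  turn=[
    [0, 0, -0.01],
    [0, 0, -0.01],
    [0, 0, -0.01],
    [0, 0, -0.01],
    [0, 0, -0.01],
    [0, 0, -0.01],
    [0, 0, -0.01],
    [0, 0, -0.01],
  ],
  gripper=[0.2, 0.2, 0.2, 0.2, 0.2, 0.2, 0.2, 0.2],
)

```text
t: 15.05
eef_pos: [0.581, 0.0285, 0.1117]
tool_rot: [0.502, 0.502, 0.499, -0.497]
contact_force: [-0.4, 0.4, -0.7]
gripper_width: 0.373
```

```bash
python3 snap.py w12 wrist 195 190 315 300 5.4
```

```text
[0.5808 0.0285 0.1114] [ 1.212  1.206 -1.202] 0.3738533605297291 [-0.9 -0.5 -0.8]
```

View pics/w12.png

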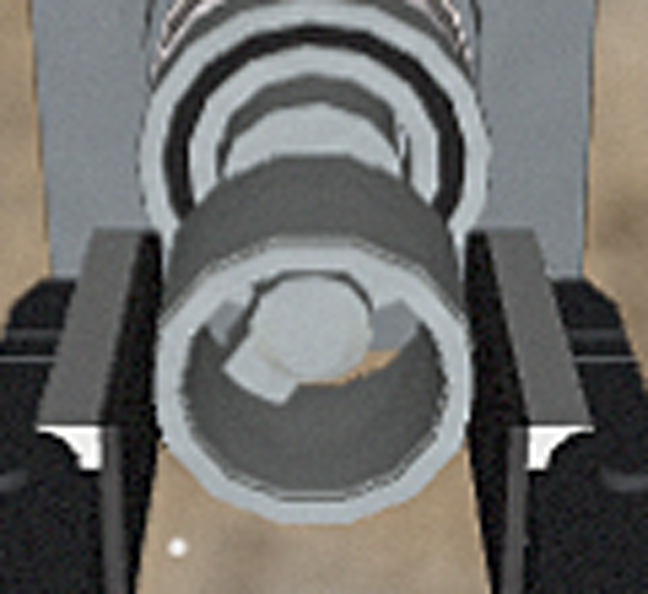

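Force is low and the lug is inside the bore. Continuing down; contact is expected at TCP z of about 0.082.

Call:
drive_tool(
  slide=[
    [0, 0, -2],
    [0, 0, -4.5],
    [0, 0, -7],
    [0, 0, -9.5],
    [0, 0, -12],
    [0, 0, -14],
    [0, 0, -16],
    [0, 0, -18],
    [0, 0, -18],
  ],
  turn=[
    [0, 0, 0],
    [0, 0, 0],
    [0, 0, 0],
    [0, 0, 0],
    [0, 0, 0],
    [0, 0, 0],
    [0, 0, 0],
    [0, 0, 0],
    [0, 0, 0],
  ],
  gripper=[0.2, 0.2, 0.2, 0.2, 0.2, 0.2, 0.2, 0.2, 0.2],
)

```text
t: 16.0
eef_pos: [0.5806, 0.0285, 0.0931]
tool_rot: [0.502, 0.501, 0.499, -0.498]
contact_force: [0.1, 0.5, -0.4]
gripper_width: 0.368
```

```bash
python3 snap.py w13 wrist 195 190 315 300 5.4
```

```text
[0.5807 0.0285 0.0933] [ 1.212  1.206 -1.202] 0.3713635053452526 [ 0.2  0.1 -1.2]
```

View pics/w13.png

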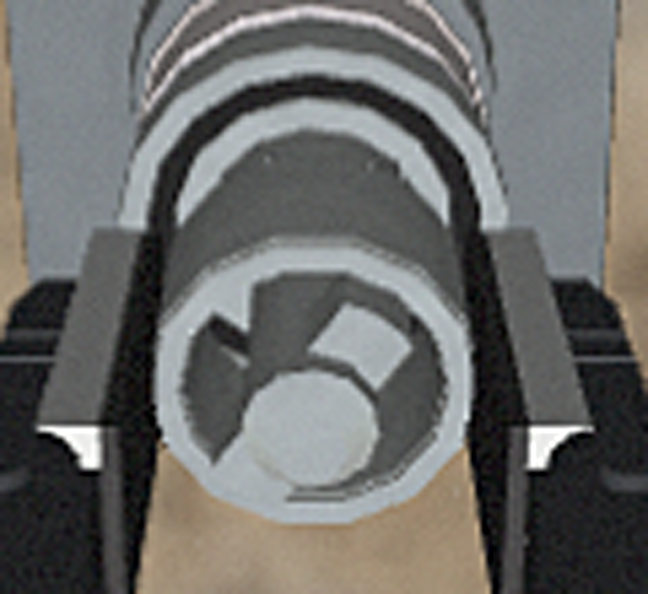

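Call:
drive_tool(
  slide=[
    [0.2, 0, -2],
    [0.2, 0, -4],
    [0.2, 0, -6],
    [0.2, 0, -8],
    [0.2, 0, -9.5],
    [0.2, 0, -11],
    [0.2, 0, -12],
    [0.2, 0, -12],
  ],
  turn=[
    [0, 0, 0],
    [0, 0, 0],
    [0, 0, 0],
    [0, 0, 0],
    [0, 0, 0],
    [0, 0, 0],
    [0, 0, 0],
    [0, 0, 0],
  ],
  gripper=[0.2, 0.2, 0.2, 0.2, 0.2, 0.2, 0.2, 0.2],
)

```text
t: 16.85
eef_pos: [0.581, 0.0285, 0.0816]
tool_rot: [0.502, 0.501, 0.499, -0.498]
contact_force: [-1.6, 0.2, 3.1]
gripper_width: 0.372
```

Call:
drive_tool(
  slide=[
    [0, 0, 0.5],
    [0, 0, 0.5],
    [0, 0, 0.5],
    [0, 0, 35],
    [0, 0, 75],
    [0, 0, 100],
    [-20, -40, 105],
    [-45, -80, 105],
    [-70, -120, 105],
    [-95, -160, 105],
  ],
  turn=[
    [0, 0, 0],
    [0, 0, 0],
    [0, 0, 0],
    [0, 0, 0],
    [0, 0, 0],
    [0, 0, 0],
    [0, 0, -0.14],
    [0, 0, -0.28],
    [0, 0, -0.42],
    [0, 0, -0.56],
  ],
  gripper=[1, 1, 1, 1, 1, 1, 1, 1, 1, 1],
)

```text
t: 17.85
eef_pos: [0.4849, -0.1329, 0.1868]
tool_rot: [0.343, 0.621, 0.339, -0.618]
contact_force: [0.0, -0.6, -0.3]
gripper_width: 1.0
```

Call:
drive_tool(
  slide=[
    [-25, -40, -20],
    [-43, -69, -60],
    [-43, -69, -65],
    [-43, -69, -65],
    [-43, -69, -65],
  ],
  turn=[
    [0, 0, -0.06],
    [0, 0, -0.06],
    [0, 0, -0.06],
    [0, 0, -0.06],
    [0, 0, -0.06],
  ],
  gripper=[1, 1, 1, 1, 1],
)

```text
t: 18.35
eef_pos: [0.4431, -0.2009, 0.1223]
tool_rot: [0.325, 0.631, 0.321, -0.627]
contact_force: [0.7, 0.0, 0.8]
gripper_width: 1.0
```

```bash
python3 snap.py w14 wrist; python3 snap.py t14 top 220 175 270 225 11
```

```text
[ 0.4436 -0.2008  0.1227] [ 1.654  0.841 -1.642] 1.0053323726820789 [-0.1 -0.3  0.4]
[ 0.4437 -0.2008  0.1228] [ 1.654  0.841 -1.642] 0.9989836416158326 [-0.1 -0.7 -0.3]
```

View pics/w14.png

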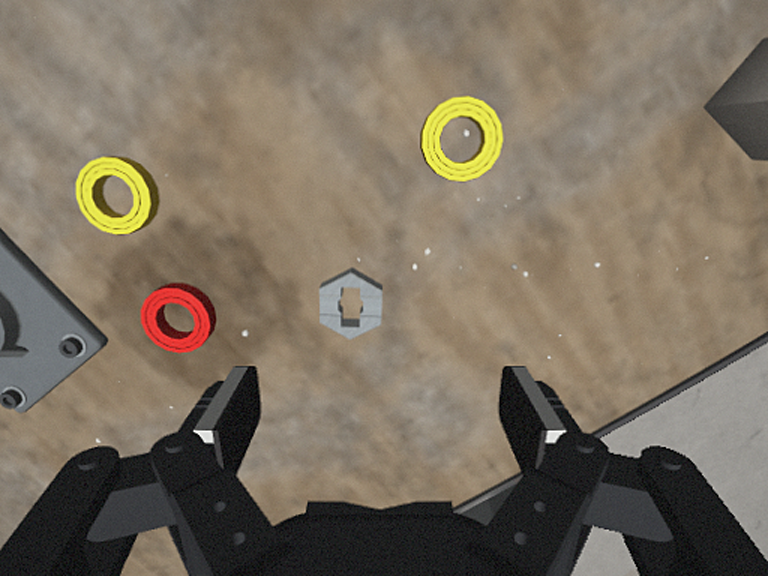

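View pics/t14.png

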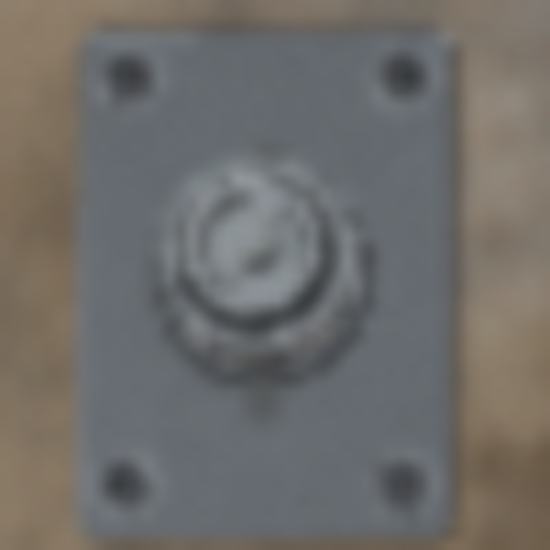

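Run:
```python
from h import *
import pickle
c,o=pickle.load(open("w14.pkl","rb"))
save(c,"w14a.png",(205,170,265,230),10)
print(back(c,(351/1.5,306/1.5),.014),o["eef_pos"])
M=rot(o).as_matrix(); print("tool y az",np.arctan2(M[1,1],M[0,1]),"toolz az",np.arctan2(M[1,2],M[0,2]))
a,b=back(c,(351.5/1.5,289/1.5),.014),back(c,(350/1.5,324/1.5),.014); print(np.arctan2(*(a-b)[[1,0]]))
```

```text
[ 0.44066804 -0.17689216  0.014     ] [ 0.44362576 -0.20080209  0.12269731]
tool y az -0.6211851630385914 toolz az -2.1919575410886196
-0.6824389633394905
```

View pics/w14a.png

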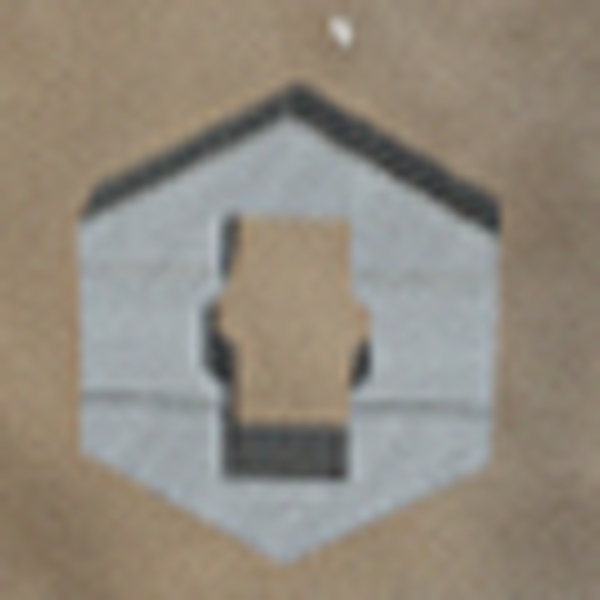

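Run:
```python
from h import *
import pickle
c,o=pickle.load(open("w14.pkl","rb"))
V=np.array([back(c,(cr(u,205,10),cr(v,170,10)),.014)[:2] for u,v in [(293,122),(498,235),(490,465),(285,563),(80,455),(80,218)]])
print(V.mean(0), np.linalg.norm(V-V.mean(0),axis=1))
for i in range(3):
    d=V[i]-V[i+3]; print(np.arctan2(d[1],d[0])+i*np.pi/3)
```

```text
[ 0.44091987 -0.17625228] [0.02241225 0.02304064 0.02296818 0.02288105 0.02335295 0.02322457]
-0.6599002940179199
-0.6350962169734087
-0.6766532551750277
```

Call:
drive_tool(
  slide=[
    [-2.7, 24.5, -40],
    [-2.7, 24.5, -80],
    [-2.7, 24.5, -105],
    [-2.7, 24.5, -115],
    [-2.7, 24.5, -119],
    [-2.7, 24.5, -119],
    [-2.7, 24.5, -119],
    [-2.7, 24.5, -119],
    [-2.7, 24.5, -119],
    [-2.7, 24.5, -119],
  ],
  turn=[
    [0, 0, -0.036],
    [0, 0, -0.036],
    [0, 0, -0.036],
    [0, 0, -0.036],
    [0, 0, -0.036],
    [0, 0, -0.036],
    [0, 0, -0.036],
    [0, 0, -0.036],
    [0, 0, -0.036],
    [0, 0, -0.036],
  ],
  gripper=[1, 1, 1, 1, 1, 0.3, 0.2, 0.2, 0.2, 0.2],
  squeeze=50,
)

```text
t: 19.45
eef_pos: [0.4419, -0.1766, 0.0052]
tool_rot: [0.315, 0.637, 0.309, -0.632]
contact_force: [-1.3, 0.4, 8.6]
gripper_width: 0.451
```

```bash
python3 snap.py w15 wrist 195 190 315 300 5.4; python3 -c "
from h import *
print(bot.get_obs()['q'].round(3)); M=rot(bot.get_obs()).as_matrix(); print(np.arctan2(M[1,1],M[0,1]))"
```

```text
[ 0.4419 -0.1766  0.0052] [ 1.68   0.814 -1.665] 0.4510998445729362 [-1.4  1.1  9.2]
[ 0.332  0.514 -0.102  2.181  0.121  0.44  -2.094]
-0.6572382383224735
```

View pics/w15.png

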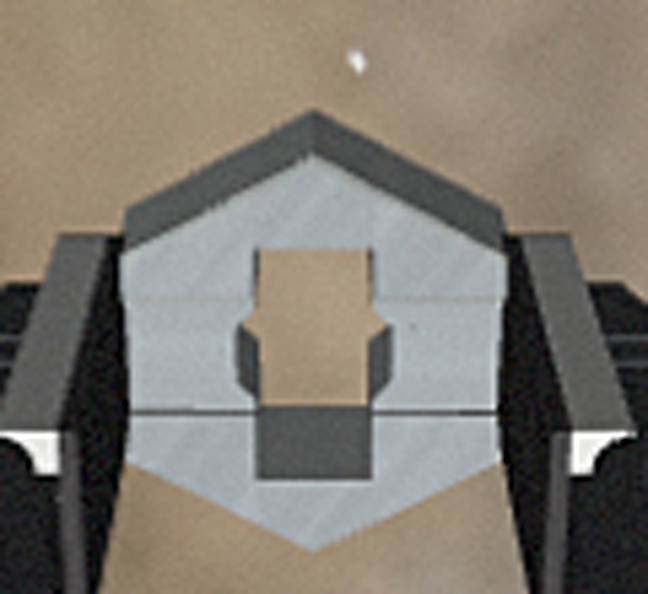

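Run:
```python
from h import *
import pickle
c,o=pickle.load(open("w15.pkl","rb"))
V=np.array([back(c,(cr(u,195,5.4),cr(v,190,5.4)),.014)[:2] for u,v in [(312,155),(505,250),(500,463),(312,550),(127,463),(120,250)]])
M=rot(o).as_matrix(); d=np.r_[V.mean(0)-o["eef_pos"][:2],0]; print("keeper ctr",V.mean(0),"in tool",(M.T@d).round(4),np.linalg.norm(V-V.mean(0),axis=1).round(4))
for i in range(3):
    e=V[i]-V[i+3]; print(np.arctan2(e[1],e[0])+i*np.pi/3)
c,o=pickle.load(open("w13.pkl","rb"))
f=lambda u,v: back(c,(cr(u,195,5.4),cr(v,190,5.4)),.1095)[:2]
P=[f(*p) for p in [(310,350),(350,303),(412,335),(378,390)]]
print([p.round(4) for p in P])
for a,b in ((P[0],P[1]),(P[3],P[2])): e=b-a; print("lug az",np.arctan2(e[1],e[0]))
e=P[1]-P[2]; print("tip edge az-90",np.arctan2(e[1],e[0])-np.pi/2, np.linalg.norm(e))
for n,oo in (("w7",(205,200,5.6)),("w8",(205,200,5.6)),("w13",(195,190,5.4))):
    c,o=pickle.load(open(n+".pkl","rb")); save(c,n+"z.png",(225,220,285,290),8)
```

```text
keeper ctr [ 0.44129852 -0.17609982] in tool [-0.     -0.0008 -0.0001] [0.0227 0.0227 0.023  0.0232 0.0229 0.0227]
-0.6568874186945484
-0.6044204884455795
-0.7031311003838323
[array([0.5856, 0.0283]), array([0.5907, 0.0246]), array([0.5873, 0.0187]), array([0.5812, 0.0218])]
lug az -0.6352667911772122
lug az -0.47558074124190186
tip edge az-90 -0.5251081642452116 0.006842250053676602
```

View pics/w7z.png

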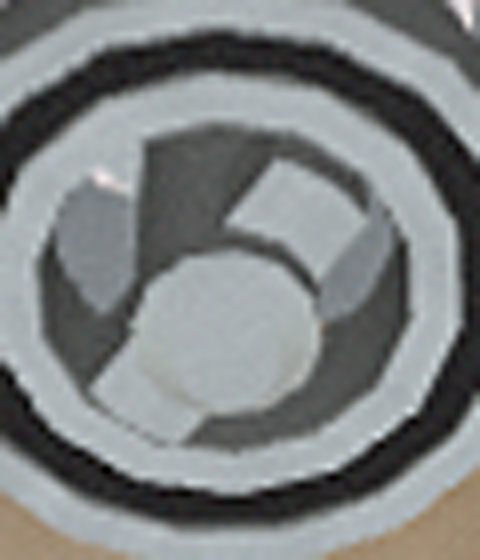

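View pics/w8z.png

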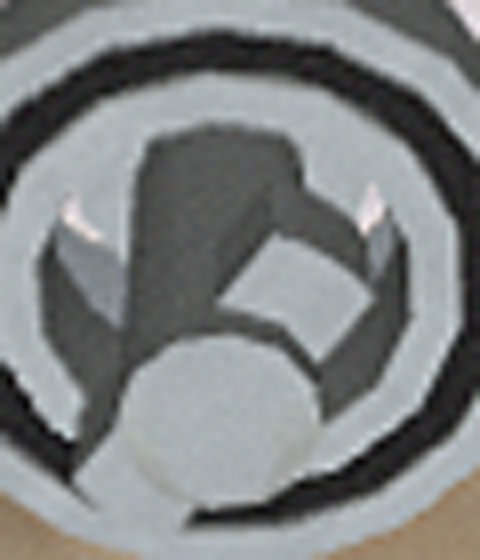

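Run:
```python
from h import *
import pickle
D={"w7":[(280,158),(365,222),(92,390),(182,445)],"w8":[(280,233),(375,297),(75,468),(185,527)]}
for n,pts in D.items():
    c,o=pickle.load(open(n+".pkl","rb"))
    uv=np.array([(cr(u,225,8),cr(v,220,8)) for u,v in pts])
    def f(p):
        x,y,a,L,W=p; X=[]
        for s,t in ((L,W),(L,-W),(-L,W),(-L,-W)):
            X.append((x+s*np.cos(a)-t*np.sin(a),y+s*np.sin(a)+t*np.cos(a),.1095))
        return (proj(c,X)-uv).ravel()
    s=least_squares(f,[.579,.028,-.7,.0115,.004],x_scale=[.001,.001,.1,.001,.001]); print(n,s.x.round(4),s.fun.round(2))
```

```text
w7 [ 0.5792  0.0282 -0.616   0.0111  0.0038] [-0.29  0.46  0.44 -0.33 -0.02  0.04 -0.13 -0.17]
w8 [ 0.5797  0.0279 -0.6221  0.0108  0.004 ] [-0.5  -0.09  0.47  0.06  0.6  -0.05 -0.56  0.08]
```

Call:
drive_tool(
  slide=[
    [0, 0, 20],
    [0, 0, 60],
    [0, 0, 105],
    [20, 30, 145],
    [45, 65, 155],
    [70, 105, 155],
    [95, 140, 155],
    [115, 170, 155],
    [138, 204, 155],
    [138, 204, 155],
  ],
  turn=[
    [0, 0, 0],
    [0, 0, 0],
    [0, 0, 0],
    [0, 0, 0.035],
    [0, 0, 0.035],
    [0, 0, 0.035],
    [0, 0, 0.035],
    [0, 0, 0.035],
    [0, 0, 0.035],
    [0, 0, 0.035],
  ],
  gripper=[0.2, 0.2, 0.2, 0.2, 0.2, 0.2, 0.2, 0.2, 0.2, 0.2],
)

```text
t: 20.5
eef_pos: [0.5823, 0.0342, 0.1611]
tool_rot: [0.328, 0.632, 0.323, -0.623]
contact_force: [-0.8, 0.5, -1.8]
gripper_width: 0.449
```

Call:
drive_tool(
  slide=[
    [0, 0, 0],
    [0, 0, -15],
    [0, 0, -28],
    [0, 0, -32],
    [0, 0, -32],
  ],
  turn=[
    [0, 0, 0],
    [0, 0, 0],
    [0, 0, 0],
    [0, 0, 0],
    [0, 0, 0],
  ],
  gripper=[0.2, 0.2, 0.2, 0.2, 0.2],
)

```text
t: 21.0
eef_pos: [0.5811, 0.0331, 0.1276]
tool_rot: [0.327, 0.632, 0.323, -0.624]
contact_force: [0.0, -0.0, -0.3]
gripper_width: 0.448
```

```bash
python3 snap.py w16 wrist 195 190 315 300 5.4; python3 -c "
from h import *
print(bot.get_obs()['q'].round(3)); M=rot(bot.get_obs()).as_matrix(); print(M.round(3),np.arctan2(M[1,1],M[0,1]))"
```

```text
[0.5817 0.0334 0.1284] [ 1.655  0.846 -1.634] 0.4426524801794108 [ 0.3  0.  -0.2]
[ 0.004  0.448 -0.217  1.872  0.131  0.823 -2.467]
[[ 0.013  0.816 -0.577]
 [-0.    -0.577 -0.816]
 [-1.     0.011 -0.007]] -0.6156508686318504
```

View pics/w16.png

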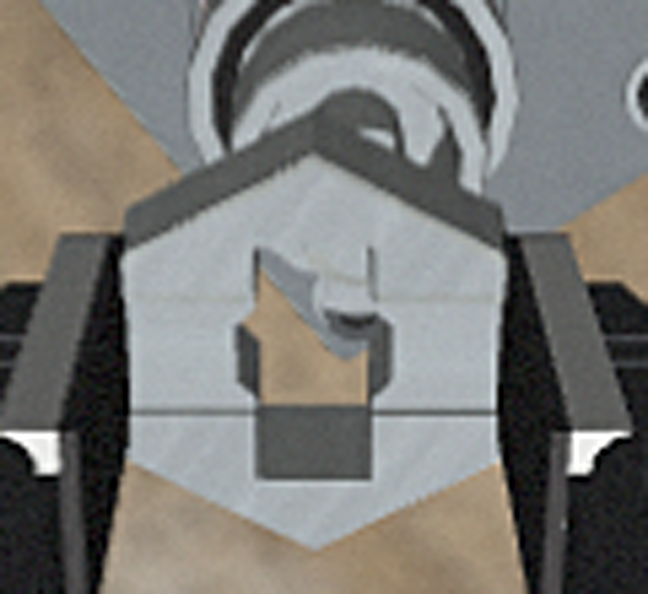

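Call:
drive_tool(
  slide=[
    [-1.7, -5.9, 0],
    [-1.7, -5.9, 0],
    [-1.7, -5.9, -3],
    [-1.7, -5.9, -5],
  ],
  turn=[
    [0, 0, 0],
    [0, 0, 0],
    [0, 0, 0],
    [0, 0, 0],
  ],
  gripper=[0.2, 0.2, 0.2, 0.2],
)

```text
t: 21.45
eef_pos: [0.5801, 0.0275, 0.1235]
tool_rot: [0.327, 0.632, 0.323, -0.624]
contact_force: [-0.5, -0.1, -1.2]
gripper_width: 0.447
```

```bash
python3 snap.py w17 wrist 195 190 315 300 5.4
```

```text
[0.5798 0.0277 0.123 ] [ 1.655  0.846 -1.634] 0.4467763030876236 [-0.2 -0.1 -1.2]
```

View pics/w17.png

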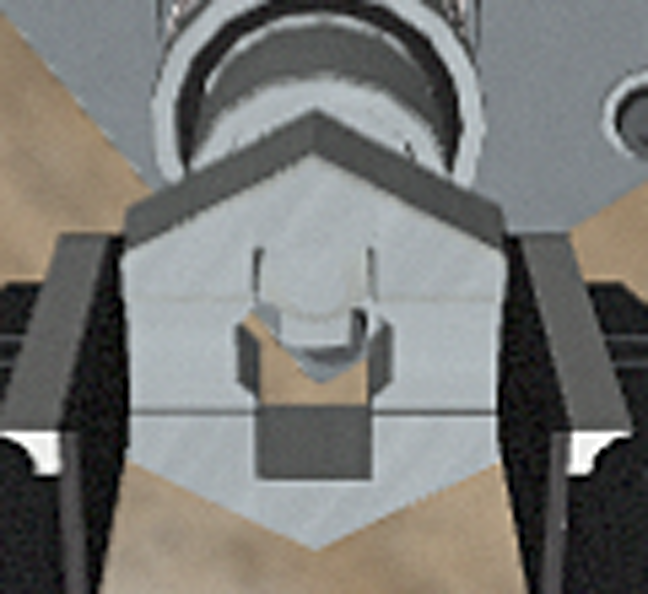

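Call:
drive_tool(
  slide=[
    [0, 0, -2],
    [0, 0, -4],
    [0, 0, -6],
    [0, 0, -7.5],
    [0, 0, -9],
    [0, 0, -10.5],
    [0, 0, -12],
  ],
  turn=[
    [0, 0, 0],
    [0, 0, 0],
    [0, 0, 0],
    [0, 0, 0],
    [0, 0, 0],
    [0, 0, 0],
    [0, 0, 0],
  ],
  gripper=[0.2, 0.2, 0.2, 0.2, 0.2, 0.2, 0.2],
)

```text
t: 22.2
eef_pos: [0.5799, 0.0276, 0.1109]
tool_rot: [0.327, 0.632, 0.323, -0.624]
contact_force: [0.3, -0.3, -1.1]
gripper_width: 0.448
```

```bash
python3 snap.py w18 wrist 195 190 315 300 5.4
```

```text
[0.5797 0.0276 0.1107] [ 1.655  0.846 -1.635] 0.4482416820337369 [ 0.1  0.5 -0.7]
```

View pics/w18.png

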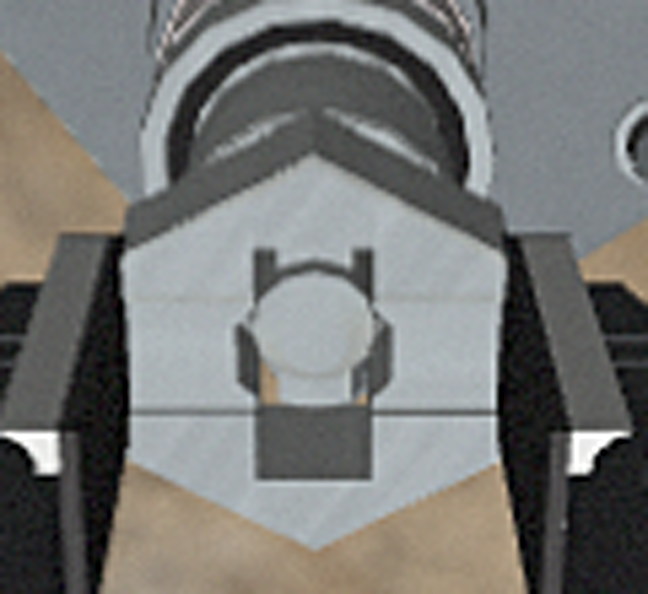

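Call:
drive_tool(
  slide=[
    [0, 0, -2],
    [0, 0, -4],
    [0, 0, -6],
    [0, 0, -8],
    [0, 0, -10],
    [0, 0, -12],
    [0, 0, -13],
    [0, 0, -13],
  ],
  turn=[
    [0, 0, 0],
    [0, 0, 0],
    [0, 0, 0],
    [0, 0, 0],
    [0, 0, 0],
    [0, 0, 0],
    [0, 0, 0],
    [0, 0, 0],
  ],
  gripper=[0.2, 0.2, 0.2, 0.2, 0.2, 0.2, 0.2, 0.2],
)

```text
t: 23.05
eef_pos: [0.5798, 0.0275, 0.098]
tool_rot: [0.327, 0.632, 0.323, -0.624]
contact_force: [-1.7, -0.6, 4.8]
gripper_width: 0.448
```

Contact came where expected (z≈0.099). Now I press against the spring.

Call:
drive_tool(
  slide=[
    [0, 0, -1],
    [0, 0, -2],
    [0, 0, -3],
    [0, 0, -4],
    [0, 0, -5],
    [0, 0, -6],
    [0, 0, -7],
    [0, 0, -7],
  ],
  turn=[
    [0, 0, 0],
    [0, 0, 0],
    [0, 0, 0],
    [0, 0, 0],
    [0, 0, 0],
    [0, 0, 0],
    [0, 0, 0],
    [0, 0, 0],
  ],
  gripper=[0.2, 0.2, 0.2, 0.2, 0.2, 0.2, 0.2, 0.2],
)

```text
t: 23.85
eef_pos: [0.5801, 0.0275, 0.0922]
tool_rot: [0.327, 0.632, 0.323, -0.624]
contact_force: [-4.5, -0.5, 12.4]
gripper_width: 0.447
```

```bash
python3 snap.py w19 wrist 195 190 315 300 5.4
```

```text
[0.5801 0.0275 0.0923] [ 1.655  0.845 -1.634] 0.4470364525903823 [-4.7 -0.4 12.6]
```

View pics/w19.png

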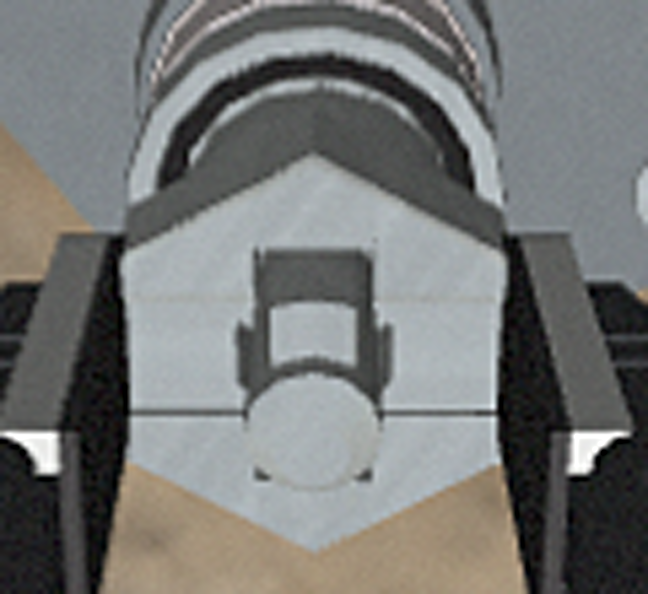

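Call:
drive_tool(
  slide=[
    [0, 0, -2.5],
    [0, 0, -3.5],
    [0, 0, -3.5],
  ],
  turn=[
    [0, 0, 0],
    [0, 0, 0],
    [0, 0, 0],
  ],
  gripper=[0.2, 0.2, 0.2],
)

```text
t: 24.2
eef_pos: [0.5803, 0.0274, 0.0903]
tool_rot: [0.327, 0.632, 0.322, -0.624]
contact_force: [-6.3, -0.7, 15.7]
gripper_width: 0.447
```

Call:
drive_tool(
  slide=[
    [-0.4, 0, -1.7],
    [-0.5, 0.1, -1.7],
    [-0.5, 0.2, -1.7],
    [-0.6, 0.3, -1.7],
    [-0.6, 0.4, -1.7],
    [-0.6, 0.5, -1.7],
    [-0.6, 0.6, -1.7],
    [-0.6, 0.7, -1.7],
    [-0.6, 0.8, -1.7],
    [-0.6, 0.9, -1.7],
  ],
  turn=[
    [0, 0, 0.05],
    [0, 0, 0.15],
    [0, 0, 0.28],
    [0, 0, 0.41],
    [0, 0, 0.54],
    [0, 0, 0.67],
    [0, 0, 0.8],
    [0, 0, 0.93],
    [0, 0, 1.06],
    [0, 0, 1.19],
  ],
  gripper=[0.2, 0.2, 0.2, 0.2, 0.2, 0.2, 0.2, 0.2, 0.2, 0.2],
)

```text
t: 25.2
eef_pos: [0.5822, 0.0305, 0.0912]
tool_rot: [0.623, 0.343, 0.621, -0.33]
contact_force: [-2.8, 3.7, 13.7]
gripper_width: 0.448
```

```bash
python3 snap.py w20 wrist 195 190 315 300 5.4;python3 -c "
from h import *
o=bot.get_obs();print(o['q'].round(3),o['torque']); M=rot(o).as_matrix(); print(M.round(3),np.arctan2(M[1,1],M[0,1]))"
```

```text
[0.5821 0.0305 0.0911] [ 0.782  1.428 -0.752] 0.4456645623777786 [-2.1  2.6 15. ]
[ 0.238  0.542 -0.508  1.878  0.341  0.795 -1.432] [ 0.3868487   0.33941145 -0.07590164]
[[ 0.011  0.833  0.554]
 [ 0.015  0.553 -0.833]
 [-1.     0.018 -0.006]] 0.5865192179374403
```

View pics/w20.png

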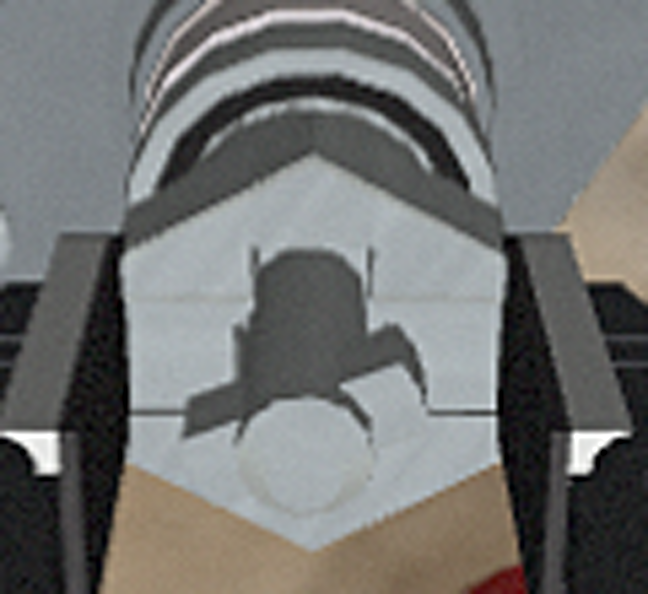

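Call:
drive_tool(
  slide=[
    [-1, -1, -1.7],
    [-2, -1.8, -1.7],
    [-2.2, -1.8, -1.7],
    [-2.2, -1.8, -1.7],
    [-2.2, -1.8, -1.7],
    [-2.2, -1.8, -1.7],
  ],
  turn=[
    [0, 0, 0.1],
    [0, 0, 0.22],
    [0, 0, 0.34],
    [0, 0, 0.365],
    [0, 0, 0.365],
    [0, 0, 0.365],
  ],
  gripper=[0.2, 0.2, 0.2, 0.2, 0.2, 0.2],
)

```text
t: 25.85
eef_pos: [0.5813, 0.0311, 0.0915]
tool_rot: [0.674, 0.223, 0.673, -0.207]
contact_force: [-3.3, 3.7, 14.1]
gripper_width: 0.444
```

```bash
python3 snap.py w21 wrist 195 190 315 300 5.4;python3 -c "
from h import *
o=bot.get_obs();print(o['q'].round(3),o['torque']); M=rot(o).as_matrix(); print(M.round(3),np.arctan2(M[1,1],M[0,1]))"
```

```text
[0.5813 0.0311 0.0915] [ 0.502  1.514 -0.466] 0.4451922101929438 [-2.7  2.6 14.5]
[ 0.307  0.562 -0.6    1.873  0.399  0.816 -1.113] [ 0.71819911  0.77291417 -0.07807791]
[[ 0.008  0.58   0.815]
 [ 0.021  0.815 -0.58 ]
 [-1.     0.022 -0.005]] 0.9524367226131866
```

View pics/w21.png

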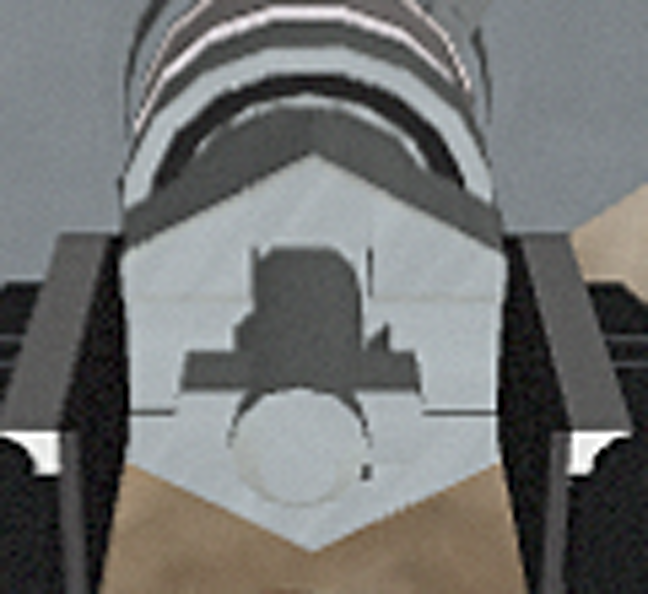

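Run:
```python
from h import *
import pickle
for n,e,b in (("w21",(228,371,388,505),None),("w19",(246,383,374,490),None)):
    c,o=pickle.load(open(n+".pkl","rb"))
    B=[cr(e[0],195,5.4),cr(e[1],195,5.4),cr(e[2],190,5.4),cr(e[3],190,5.4)]
    x,f=fitc(c,.1125,.0065,B); M=rot(o).as_matrix()
    print(n,x,f.round(2),"nose in tool",(M.T@(np.r_[x,.1125]-o["eef_pos"])).round(4))
    V=np.array([back(c,(cr(u,195,5.4),cr(v,190,5.4)),o["eef_pos"][2]+.0088)[:2] for u,v in [(312,155),(505,250),(500,463),(312,550),(127,463),(120,250)]])
    print("keeper",V.mean(0),(M.T@(np.r_[V.mean(0),o["eef_pos"][2]+.0088]-o["eef_pos"])).round(4))
```

```text
w21 [0.57893772 0.02838758] [ 0.45 -0.45 -0.13  0.13] nose in tool [-0.0211 -0.0031 -0.0005]
keeper [0.58103777 0.02933484] [-0.0088 -0.0014  0.0007]
w19 [0.57870138 0.02816474] [-0.08  0.08 -0.15  0.16] nose in tool [-0.0202 -0.0013  0.0001]
keeper [0.57951492 0.02792922] [-0.0088 -0.0006 -0.0001]
```

Call:
drive_tool(
  slide=[
    [-1, -0.5, -1.7],
    [-2, -1, -1.7],
    [-2.5, -1.3, -1.7],
    [-2.5, -1.3, -1.7],
  ],
  turn=[
    [0, 0, 0.01],
    [0, 0, 0.01],
    [0, 0, 0.01],
    [0, 0, 0.01],
  ],
  gripper=[0.2, 0.2, 0.2, 0.2],
)

```text
t: 26.3
eef_pos: [0.5811, 0.0311, 0.092]
tool_rot: [0.677, 0.221, 0.672, -0.203]
contact_force: [-0.6, 1.5, 13.2]
gripper_width: 0.445
```

Call:
drive_tool(
  slide=[
    [-2, -2, -2],
    [-4, -4, -2],
    [-5, -5, -2],
    [-5, -5, -2],
  ],
  turn=[
    [0, 0, 0],
    [0, 0, 0],
    [0, 0, 0],
    [0, 0, 0],
  ],
  gripper=[0.2, 0.2, 0.2, 0.2],
)

```text
t: 26.7
eef_pos: [0.58, 0.0297, 0.093]
tool_rot: [0.679, 0.223, 0.67, -0.2]
contact_force: [2.1, 5.5, 11.6]
gripper_width: 0.445
```

```bash
python3 snap.py w22 wrist 195 190 315 300 5.4
```

```text
[0.58   0.0297 0.093 ] [ 0.5    1.505 -0.448] 0.4464678173145994 [ 3.1  4.1 12.4]
```

View pics/w22.png

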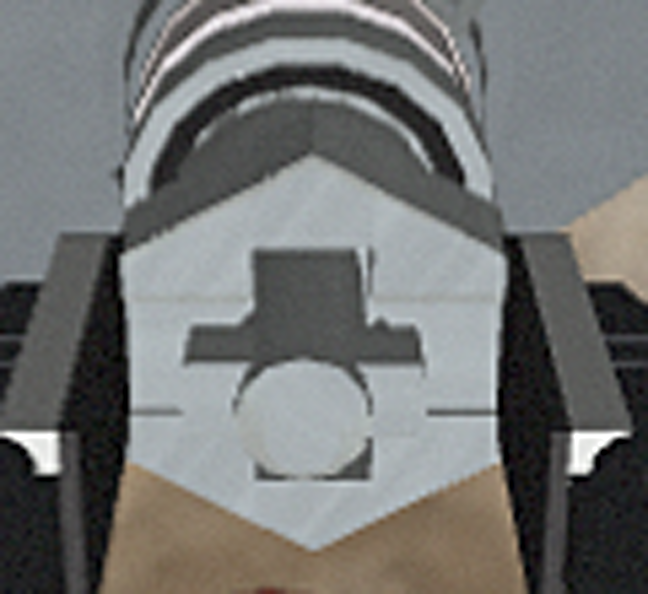

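Call:
drive_tool(
  slide=[
    [-1.5, -1.5, -0.5],
    [-1, -1, 1],
    [-0.5, -0.5, 2],
    [0, 0, 3],
  ],
  turn=[
    [0, 0, 0],
    [0, 0, 0],
    [0, 0, 0],
    [0, 0, 0],
  ],
  gripper=[0.2, 0.2, 0.2, 0.2],
)

```text
t: 27.15
eef_pos: [0.5804, 0.0303, 0.0957]
tool_rot: [0.68, 0.223, 0.67, -0.199]
contact_force: [3.6, 3.5, -8.7]
gripper_width: 0.445
```

```bash
python3 snap.py w23 wrist 195 190 315 300 5.4
```

```text
[0.5804 0.0302 0.0956] [ 0.501  1.505 -0.447] 0.44632915335583356 [ 4.2  2.5 -4. ]
```

View pics/w23.png

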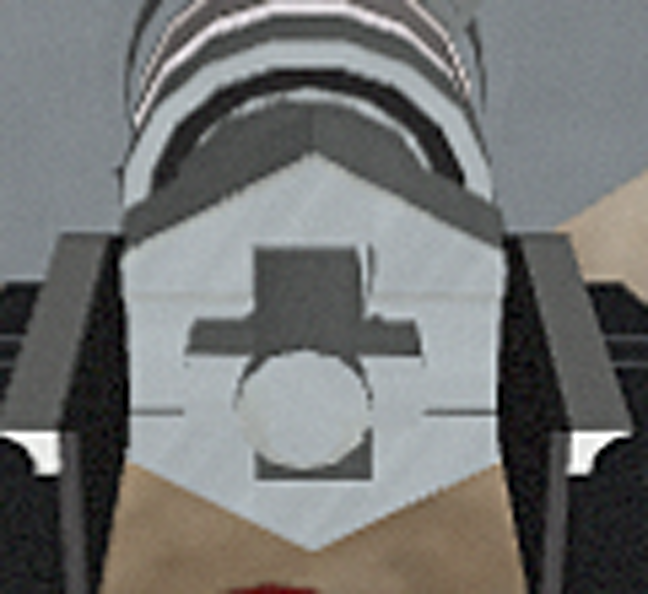

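Call:
drive_tool(
  slide=[
    [0, 0, -0.3],
    [0, 0, -0.3],
    [0, 0, -0.3],
    [0, 0, -0.3],
    [0, 0, -0.3],
  ],
  turn=[
    [0, 0, 0],
    [0, 0, 0],
    [0, 0, 0],
    [0, 0, 0],
    [0, 0, 0],
  ],
  gripper=[0.2, 0.6, 0.8, 1, 1],
)

```text
t: 27.7
eef_pos: [0.5802, 0.0298, 0.0952]
tool_rot: [0.679, 0.223, 0.67, -0.199]
contact_force: [-0.5, -0.1, -0.2]
gripper_width: 1.0
```

```bash
python3 snap.py w24 wrist 195 190 315 300 5.4
```

```text
[0.5803 0.03   0.0952] [ 0.501  1.505 -0.448] 1.001064720018989 [-0.4 -0.9  0.2]
```

View pics/w24.png

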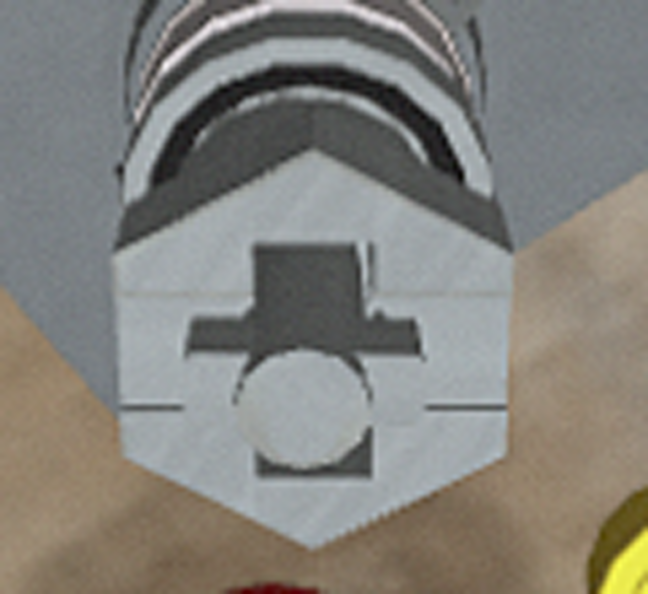

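Call:
drive_tool(
  slide=[
    [0, 0, 25],
    [0, 0, 65],
    [0, 0, 100],
    [-20, -30, 115],
    [-45, -70, 120],
    [-50, -90, 120],
    [-50, -90, 120],
  ],
  turn=[
    [0, 0, 0],
    [0, 0, 0],
    [0, 0, 0],
    [0, 0, 0],
    [0, 0, 0],
    [0, 0, 0],
    [0, 0, 0],
  ],
  gripper=[1, 1, 1, 1, 1, 1, 1],
)

```text
t: 28.45
eef_pos: [0.5291, -0.0644, 0.2152]
tool_rot: [0.679, 0.224, 0.669, -0.202]
contact_force: [-0.7, -1.1, -0.7]
gripper_width: 0.998
```

```bash
python3 snap.py w25 wrist; python3 snap.py s25 side 190 140 290 215 7
```

```text
[ 0.5298 -0.0619  0.2153] [ 0.503  1.504 -0.451] 0.9968840867280075 [ 1.2  1.  -0.5]
[ 0.5302 -0.0602  0.2154] [ 0.502  1.504 -0.448] 1.0045523484832477 [-0.3  0.8  0.4]
```

View pics/w25.png

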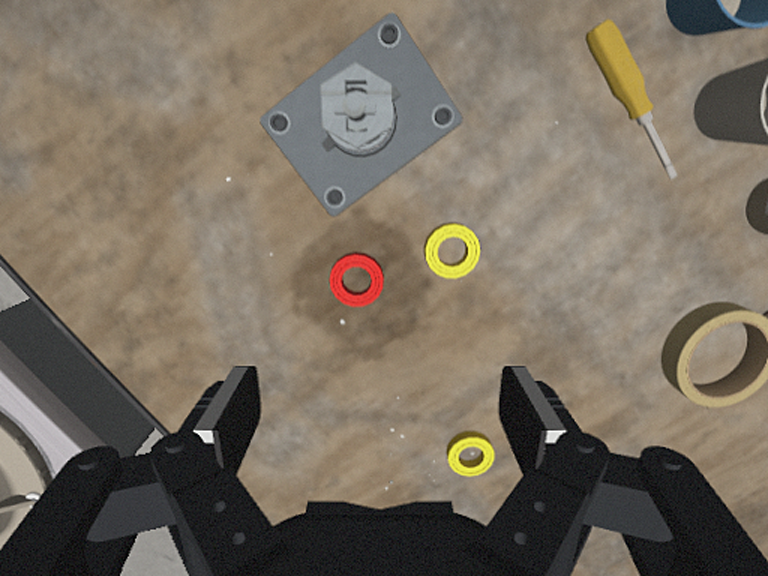

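View pics/s25.png

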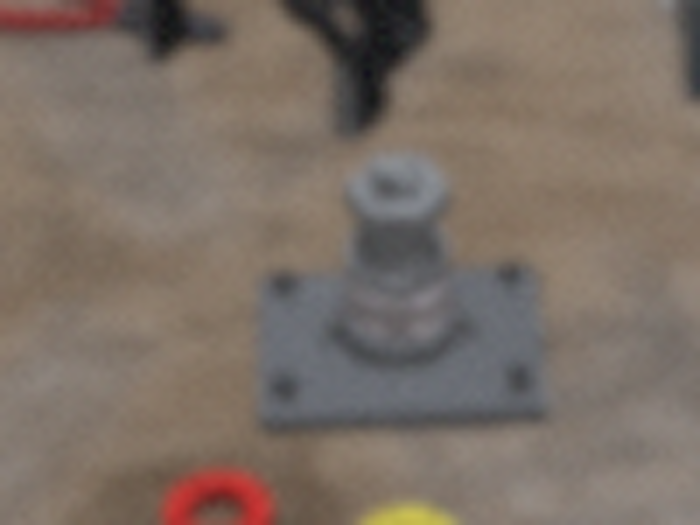

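Run:
```python
from h import *
import pickle
c,o=pickle.load(open("w25.pkl","rb")); save(c,"w25a.png",(205,30,275,110),7.2)
```

```text
(no output)
```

View pics/w25a.png

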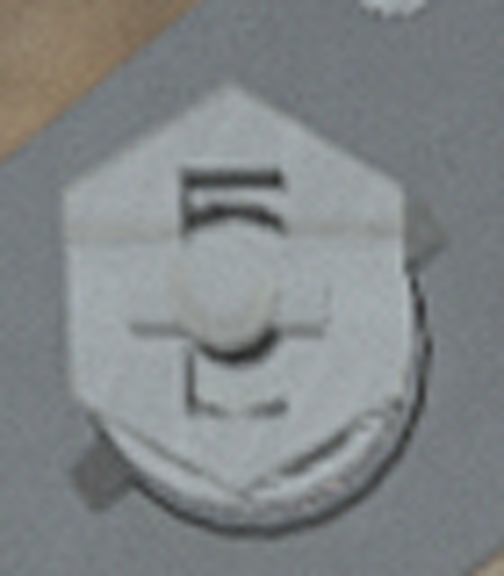

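```bash
python3 -c "
from h import *
print(bot.get_obs()['t']); print(bot.hand_in())"
```

```text
28.55
the job is handed in; nothing more can be done
None
```

The idler head is assembled in the order asked and handed in at 28.6 s of the 72 s allowed: bearing, then spacer sleeve, then keeper, each by itself on the spindle.

- **Fitting:** The keeper's slots dropped over the lugs at a crossbar angle of about -0.62 rad, judged from the pictures. I saw no contact force on the way down, so I did not need to search by feel. I pressed the keeper about 8.4 mm against the spring and turned it +1.57 rad. The readings at the end of each move peaked at 15.7 N vertical, well under 60 N.
- **Holding by itself:** After the turn I let it up and the lugs pulled back on the tool with about 9 N. The keeper stopped with its top at about 104.5 mm. Lugs in the notches should give 104 mm, and lugs on the flat face 101.5 mm. After I opened the gripper, the keeper did not move.
- **Last pictures:** They show the crossbar lying across the notches, the stack upright and the gripper clear. No move went near the tools or the red and yellow rings. The screwdriver, tape and rings are visible in the last pictures.
- **Checks that disagreed:** My first reading of the crossbar angle was -0.74 rad, which later views corrected. During the quarter turn the arm drifted about 2 mm sideways under load and I brought it most of the way back before letting up. The keeper may sit up to about 1 mm off centre, within its bore clearance.

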